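# Turn a bearing cover over in the flip jig

### The job

Set the round flanged bearing cover, boss up, down into the round pocket of the jig's hinged flipper plate and let go of it. Then take the plate by its bar and swing it all the way over, so that the cover rides round in its pocket and drops face-down (boss down) into the nest on the other side; leave the plate lying over the nest and let go.

Things in the scene. Friction and masses are not known exactly. Their poses are not given: they have to be found in the camera images.
- cover_mid (a point): Loose aluminium bearing cover, 27 mm tall: round flange 72 mm across, 9 mm thick, with a round boss 26 mm across standing 18 mm up from its middle. Lies on the bench left of the jig, boss up; grip the boss. The point is on its axis half-way up (13.5 mm above the underside); z points from flange to boss end. The rings, tape roll and tin near by are not part of the job.
- flipper_pocket (a point): Centre of the floor of the round pocket (79 mm across, 12 mm deep, chamfered) in the dark steel hinged plate, 96x92x20 mm. Laid open, floor 32.5 and rim 44.5 mm above the bench. A seated cover has cover_mid 13.5 mm above this point. z points out of the pocket (up when open), y away from the hinge to the bar, x along the hinge. The hinge axis is 53 mm off in -y, 46 mm above the bench.
- flipper_bar (a point): Middle of the round steel bar, 12 mm thick, parallel to the hinge at the plate's outer edge: 146 mm from the hinge axis, 46 mm above the bench with the plate open or fully over. 59 mm is free between its two end arms and 41 mm between bar and plate: open fingers about 30 mm to go round it from above, one on each side. It may turn in the grip. Axes as flipper_pocket.
- flipper (a joint): Angle of the flipper plate: 0 laid open, pocket up (the start), 1.57 upright, 3.14 turned right over on the nest. The hinge is stiff (about 0.35 N m): the plate stays where it is left; swinging it takes about 5 N at the bar.
- nest_seat (a point): Centre of the fixed nest in the grey block across the hinge from the laid-open flipper, 53 mm from the hinge axis, 37.5 mm above the bench, level with the ledge that carries the flange. Recess 79 mm across, 7 mm deep, its floor cut by a 38 mm slot for the boss. The turned cover lies with cover_mid 4.5 mm below this point. z up, y across the hinge to the open flipper, x along the hinge.
Mind the look-alikes: they are no part of the job. What is shaped like the part that bears cover_mid but brown or green is not meant.

How it is judged:
On the way, in this order (a step that is already met when the one before it is completed fails the run):
1. the cover lies seated, boss up and released, in the pocket of the laid-open flipper (horizontal distance between cover_mid and flipper_pocket below 0.01 m and z of cover_mid in the frame of flipper_pocket below 0.018 m and angle between cover_mid's own z axis and vertical below 0.17 rad and value of joint flipper below 0.15 rad and contact force between the fingers and cover below 0.3 N), for 0.2 s.
2. the flipper swings up past 60 degrees with the cover riding in its pocket (value of joint flipper above 1.05 rad and distance between cover_mid and flipper_pocket below 0.025 m).
At the end, for the whole second after the job is handed in: The flipper is turned right over (past 2.95 rad) and the cover lies at rest boss-down in the nest: its middle within 10 mm of the nest's centre line and below the seat point, tilted less than 10 degrees from upside-down (value of joint flipper above 2.95 rad and horizontal distance between cover_mid and nest_seat below 0.01 m and z of cover_mid in the frame of nest_seat below 0 m and angle between cover_mid's own z axis and vertical above 2.97 rad and linear speed of cover below 0.02 m/s); the robot touches nothing.
It also fails if it takes over 61 s, if anything falls off the work surface, if the arm or the gripper's body presses on something with over 40 N, if the wrist force passes 120 N, or if a joint passes its speed limit or range.

### The arm

A 7-joint arm with a two-finger parallel gripper is mounted at the origin on the work surface; the furniture and walls round the work are solid. World frame = base frame: x ahead of the robot, y to its left, z up, the work surface at z = 0. Lengths are in m, angles in rad, forces in N, time in s.
With the tool pointing down it reaches from about 0.425 to 0.925 m from the base axis. Payload 6.8 kg.
Tool frame: the origin (TCP) lies between the finger pads; the fingertips stand r.tip_extent ahead of it and the grasp point (between the pads) lies 5 mm behind it (r.tip_extent is the distance from the TCP to the fingertips, in m); y points along the fingers, x is the direction in which the jaws open and shut, and the axes are right-handed (so a half turn about y gives the same grasp; the last joint's range is limited). The gripper opens to 85 mm and grips with 20 to 120 N. Pads are 22 mm wide; open, the fingers measure 114 mm over their backs; the gripper's body (76 mm by 85 mm) begins 54 mm behind the grasp point. The pads swing forward as they close: fully open they stand 13 mm farther back than shut.
Start: joints at [1.076, 0.477, 0.022, 1.555, -0.011, 1.109, -0.083], TCP at [0.255, -0.625, 0.245] pointing down, gripper open.
Joint ranges: [-2.96, 2.96], [-0.34, 2.1], [-1.41, 1.46], [0.24, 2.44], [-1.37, 4.51], [0.17, 1.92], [-2.96, 2.96]. Speed limits (rad/s): [2.39, 2.39, 3.14, 3.14, 3.14, 3.14, 3.14].

### API

Orientations are given as a rotation vector (axis times angle).
In Python, from bench import r gives the robot as it stands.
- The arm moves only by the tool send_rows, never from a script. Its argument "plan" is a list of rows, each a list of 5 numbers: the shift along the tool's x, y, z in cm, then the turn about the tool's y in degrees, then the opening, from 0 (shut) to 1 (fully open). In form: [[dx, dy, dz, spin, grip], ...]. A call has 1 to 12 rows; each row shifts and turns the commanded pose from where the row before left it, along the tool's axes as they then stand; what a row does not reach is not made up. A row lasts 1/8 s, in which the tool goes at most 62.5 mm and 10.7 degrees, less where a joint would pass 70% of its speed; a pose out of reach is approached as far as the arm can. A call is refused whole if a number of a shift passes 6.25 or a number of a turn 10.7, either way. A call with a gripper value outside its range is refused whole. The fingers move at their own pace and stop on an object; "force" is the grip in N (left out, the last holds). Time passes only in rows, so rows that do not move let the fingers close. It gives the time, the measured TCP pose, the force and the opening at its end, in the units of the state.
- r.get_obs(): the state, without advancing time (a new reading comes with each control period).
- r.grab_frame(name): name is "side" or "top"; returns a dict with "image" (384x512x3 uint8, red, green, blue), "camera_matrix" (3x3 intrinsics, pixels), "cam_to_world" (4x4, takes a point from camera to world coordinates). Camera axes: x right, y down, z forward; pixel columns grow to the right and rows downward; lengths in m; the calibration is good to about 2 mm. A picture is of the moment at which its call begins. There is no depth.
- r.hand_in(): hands the job in, once; it reports no verdict.
Trained networks look in the newest picture that a camera, given by its name, has taken for a name from the list of things; names that differ only in an ending like _2 or _b are one class to them, and where a whole thing is asked for, a point or a joint stands for the part that bears it (a point fixed in the world has none). Each returns a list of dicts, best first, with "p" (0 to 1); they miss things now and then, are a little off and sometimes report something else, mostly with a low value. They report only what shows in the picture. A call takes as long as a camera call. They do not tell look-alikes from the thing itself.
- r.recognise(camera, target): "rect" ([left, top, right, bottom] in pixels, round what is visible of it).
The state is a dict: "clock": time; "joints": joint angles; "qvel": joint speeds; "tau": joint torques, N m; "tcp_pos": TCP position; "orientation": TCP orientation; "contact_force": force on the tool from outside, world axes, zero at the start; "moment": the same for the moment, N m; "grip_width": finger opening in m.
Only numpy, scipy, OpenCV 4.12 (cv2) and the standard library are available. Lean on these libraries where they do the work, as an engineer would, in place of code of your own. Each camera call takes 0.05 s, during which the arm holds its last target.

## Working session

There is one attempt and no reset: what is moved stays moved. The work goes in short steps, Python scripts to look and compute and a tool call to move; the robot and the scene stay as the last step left them, time stands still between calls to the robot, and variables do not carry over. Pictures are saved under pics/ and viewed, and the job is handed in when it is done.

Besides the shell and the picture viewer there is one more tool, called after "Request:" by a JSON object that holds its "name" and its "arguments", one argument or row to a line. send_rows: Moves the arm, as the interface text tells. Its arguments: {"type":"object","properties":{"plan":{"type":"array","items":{"type":"array","items":{"type":"number"}}},"force":{"type":"number"}},"required":["plan"]}

```bash
ls; mkdir -p pics; python3 - <<'E'
from bench import r
import cv2,numpy as np
o=r.get_obs()
for k,v in o.items(): print(k,np.round(v,4))
print(r.tip_extent)
for c in("side","top"):
    f=r.grab_frame(c); cv2.imwrite(f"pics/{c}0.png",f["image"][:,:,::-1])
    print(c,f["camera_matrix"],f["cam_to_world"])
    for t in("cover_mid","flipper_pocket","flipper_bar","nest_seat","flipper"):
        try:print(t,[(d['rect'],round(d['p'],2)) for d in r.recognise(c,t)])
        except Exception as e: print(t,e)
E
```

```text
pics
clock 0.0
joints [ 1.0759  0.4778  0.0223  1.5565 -0.0115  1.1093 -0.0831]
qvel [0.001  0.0011 0.0011 0.0006 0.0008 0.0013 0.0002]
tau [ 1.00000e-04 -5.96459e+01  1.60820e+00 -2.81192e+01  1.25000e-02
  9.50000e-03  0.00000e+00]
tcp_pos [ 0.2544 -0.6246  0.2443]
orientation [-1.3668  0.9209 -0.9183]
contact_force [-0.7325 -0.7625  0.2189]
moment [-0.0268 -0.0062 -0.0021]
grip_width 0.085
0.014
side [[364.2681055    0.         256.65141156]
 [  0.         364.2681055  184.6561083 ]
 [  0.           0.           1.        ]] [[-0.89627158 -0.1859523   0.40264005  0.14185455]
 [-0.44293844  0.42120698 -0.79144817  0.74546089]
 [-0.02242319 -0.88769726 -0.45988127  0.43560965]
 [ 0.          0.          0.          1.        ]]
cover_mid [([249.3, 248.7, 287.4, 276.8], 0.97), ([197.2, 231.3, 230.7, 259.3], 0.9), ([210.6, 203.0, 244.5, 224.7], 0.82)]
flipper_pocket [([221.9, 146.4, 278.9, 182.2], 0.83)]
flipper_bar [([222.6, 150.0, 277.5, 181.8], 0.61)]
nest_seat [([225.5, 138.6, 294.1, 186.4], 0.86)]
flipper [([224.6, 150.0, 275.2, 181.1], 0.91)]
top [[406.50678993   0.         250.37137016]
 [  0.         406.50678993 186.76838724]
 [  0.           0.           1.        ]] [[ 5.41189985e-02 -9.74735357e-01  2.16707446e-01  2.89375565e-01]
 [-9.98534378e-01 -5.29332772e-02  1.12766945e-02  8.60064520e-02]
 [ 4.79242439e-04 -2.17000118e-01 -9.76171460e-01  8.94096817e-01]
 [ 0.00000000e+00  0.00000000e+00  0.00000000e+00  1.00000000e+00]]
cover_mid [([152.4, 220.2, 181.2, 252.3], 0.68), ([209.2, 161.9, 237.8, 191.2], 0.62), ([156.8, 170.0, 190.4, 204.4], 0.57)]
flipper_pocket [([271.4, 134.6, 344.5, 182.7], 0.62)]
flipper_bar [([270.9, 138.5, 343.8, 181.6], 0.86)]
nest_seat [([267.1, 129.6, 389.6, 190.8], 0.92)]
flipper [([270.4, 133.5, 346.2, 181.7], 0.97)]
```

```bash
python3 - <<'E'
import cv2
for c in("side","top"):
    im=cv2.imread(f"pics/{c}0.png"); 
    cv2.imwrite(f"pics/{c}0b.png",cv2.resize(im,(768,576),interpolation=cv2.INTER_CUBIC))
im=cv2.imread("pics/top0.png")[120:270,130:400]
cv2.imwrite("pics/top0c.png",cv2.resize(im,None,fx=2.9,fy=2.9,interpolation=cv2.INTER_CUBIC))
im=cv2.imread("pics/side0.png")[130:290,170:320]
cv2.imwrite("pics/side0c.png",cv2.resize(im,None,fx=3.7,fy=3.7,interpolation=cv2.INTER_CUBIC))
E
```

```text
(no output)
```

View pics/side0b.png

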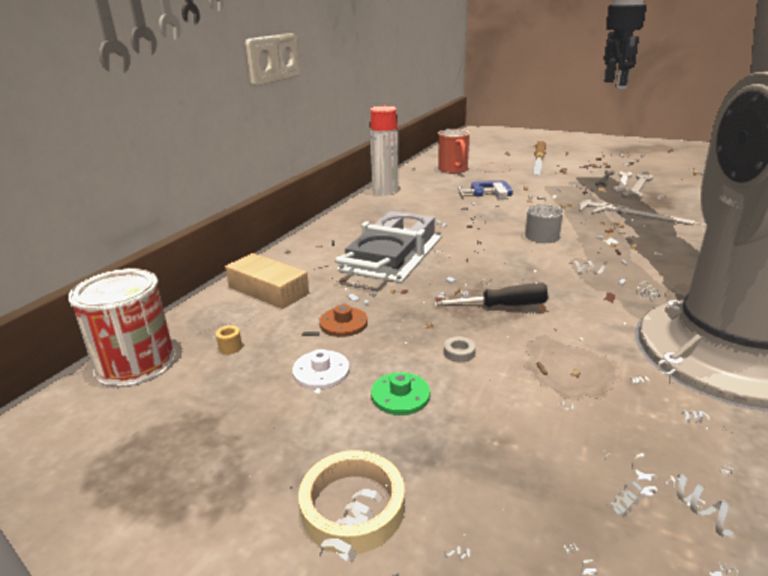

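View pics/top0b.png

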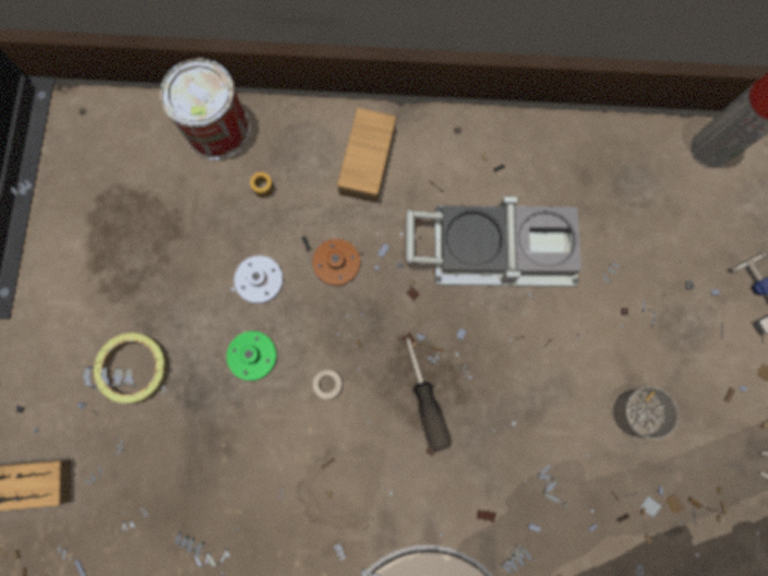

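View pics/top0c.png

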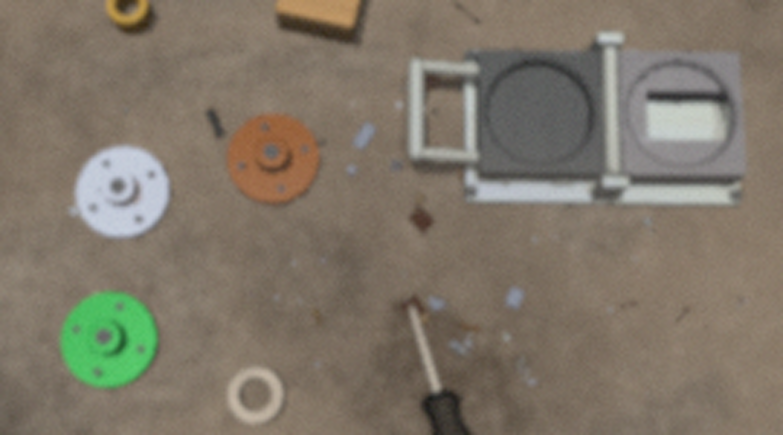

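View pics/side0c.png

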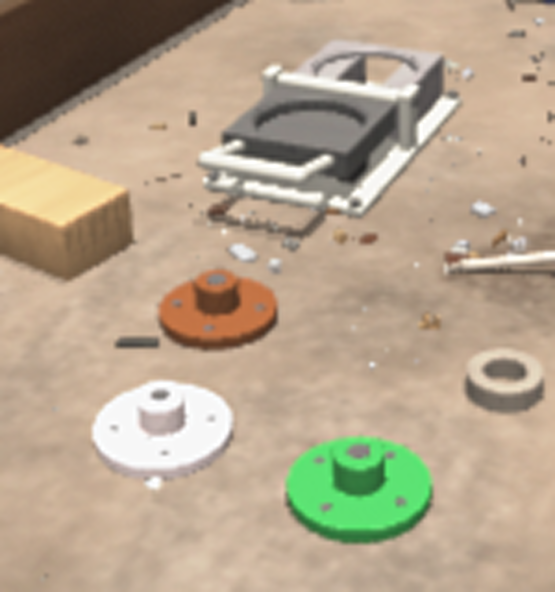

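The candidates for cover_mid in the top view are a white/aluminium one at (172,185), a brown one at (223,174) and a green one at (166,237). The rings are at (173,122) and (218,256), and the tape roll at (86,245). I choose the bare-metal cover at top (172,185) and side (213,246). The flipper is dark, left of the hinge, with its bar at the far left around (273,158). The nest is to the right.

Next I'll measure these in rectified planes.

```bash
cat > h.py <<'E'
import cv2,numpy as np
from bench import r
def grab(c):
    f=r.grab_frame(c); return f["image"][:,:,::-1].copy(),f["camera_matrix"],f["cam_to_world"]
def proj(K,T,P):
    P=np.atleast_2d(P).astype(float); q=(P-T[:3,3])@T[:3,:3]; q=q@K.T; return q[:,:2]/q[:,2:]
def ray(K,T,uv,z):
    uv=np.atleast_2d(uv).astype(float); d=np.c_[uv,np.ones(len(uv))]@np.linalg.inv(K).T@T[:3,:3].T
    return T[:3,3]+d*((z-T[2,3])/d[:,2])[:,None]
def rect(im,K,T,z,x0,x1,y0,y1,s=2000):
    # out: col = (y1-y)*s (right=-y), row=(x1-x)*s
    w,h=int((y1-y0)*s),int((x1-x0)*s)
    W=np.array([[x1,y1,z],[x1,y0,z],[x0,y0,z],[x0,y1,z]]); src=proj(K,T,W).astype(np.float32)
    dst=np.array([[0,0],[w,0],[w,h],[0,h]],np.float32)
    return cv2.warpPerspective(im,cv2.getPerspectiveTransform(src,dst),(w,h),flags=cv2.INTER_CUBIC)
E
python3 - <<'E'
from h import *
for c,b in(("top",(145,160,200,210)),("side",(190,225,240,268))):
    im,K,T=grab(c)
    x0,y0,x1,y1=b; sub=im[y0:y1,x0:x1]
    m=((sub.min(2)>150)&((sub.max(2).astype(int)-sub.min(2))<60)).astype(np.uint8)
    m=cv2.morphologyEx(m,cv2.MORPH_OPEN,np.ones((2,2),np.uint8))
    n,l,st,ce=cv2.connectedComponentsWithStats(m); i=1+st[1:,4].argmax()
    cs,_=cv2.findContours((l==i).astype(np.uint8),cv2.RETR_EXTERNAL,cv2.CHAIN_APPROX_NONE)
    p=max(cs,key=len)[:,0,:]+[x0,y0]
    P=ray(K,T,p,0.009)
    hull=cv2.convexHull(p.astype(np.float32))[:,0]
    (cc,rad)=cv2.minEnclosingCircle(P[:,:2].astype(np.float32))
    e=cv2.fitEllipse(P[:,:2].astype(np.float32)*1000)
    print(c,"cover flange",np.round(e,1),cc,rad, "bbox centre px",st[i])
    if c=="top":
        print("corners at z.0445", )
        for nm,u in(("pocket",(307.9,158.5)),): print(ray(K,T,u,.0445))
    z=.0445
    cv2.imwrite(f"pics/r{c}.png",rect(im,K,T,z,.33,.53,-.2,.12,2400))
E
```

```text
Traceback (most recent call last):
ValueError: setting an array element with a sequence. The requested array has an inhomogeneous shape after 1 dimensions. The detected shape was (3,) + inhomogeneous part.
```

```bash
ls pics
```

```text
side0.png
side0b.png
side0c.png
top0.png
top0b.png
top0c.png
```

```bash
python3 - <<'E'
from h import *
ctr=None
for c,b in(("top",(145,160,200,210)),("side",(190,225,240,268))):
    im,K,T=grab(c)
    x0,y0,x1,y1=b; sub=im[y0:y1,x0:x1]
    m=((sub.min(2)>150)&((sub.max(2).astype(int)-sub.min(2))<60)).astype(np.uint8)
    m=cv2.morphologyEx(m,cv2.MORPH_OPEN,np.ones((2,2),np.uint8))
    n,l,st,ce=cv2.connectedComponentsWithStats(m); i=1+st[1:,4].argmax()
    cs,_=cv2.findContours((l==i).astype(np.uint8),cv2.RETR_EXTERNAL,cv2.CHAIN_APPROX_NONE)
    p=max(cs,key=len)[:,0,:]+[x0,y0]
    P=ray(K,T,p,0.009)
    e=cv2.fitEllipse(P[:,:2].astype(np.float32)*1000)
    print(c,"cover flange",e)
    if c=="top":
        ctr=ray(K,T,(307.9,158.5),.0445)[0]; print("pocket",ctr)
    x,y=ctr[:2]
    cv2.imwrite(f"pics/r{c}.png",rect(im,K,T,.0445,x-.1,x+.1,y-.17,y+.13,2400))
E
```

```text
top cover flange ((477.17449951171875, 270.0610046386719), (69.90377044677734, 71.75138854980469), 55.70685577392578)
pocket [ 0.54765397 -0.02569885  0.0445    ]
side cover flange ((478.5132751464844, 271.3244934082031), (97.20805358886719, 152.67198181152344), 52.89362716674805)
```

View pics/rtop.png

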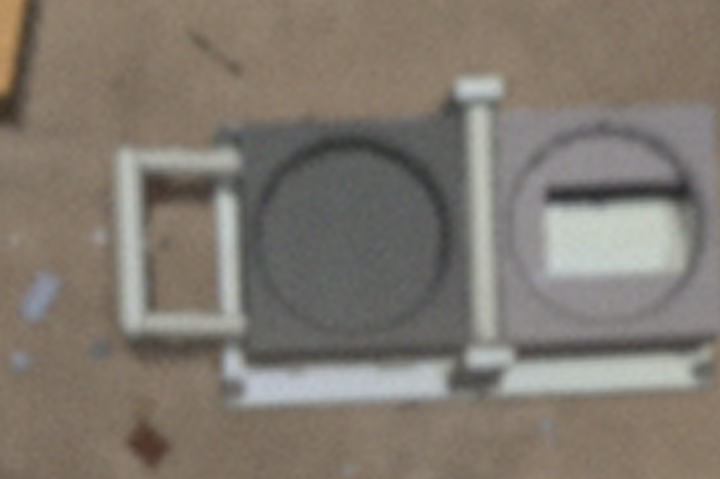

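View pics/rside.png

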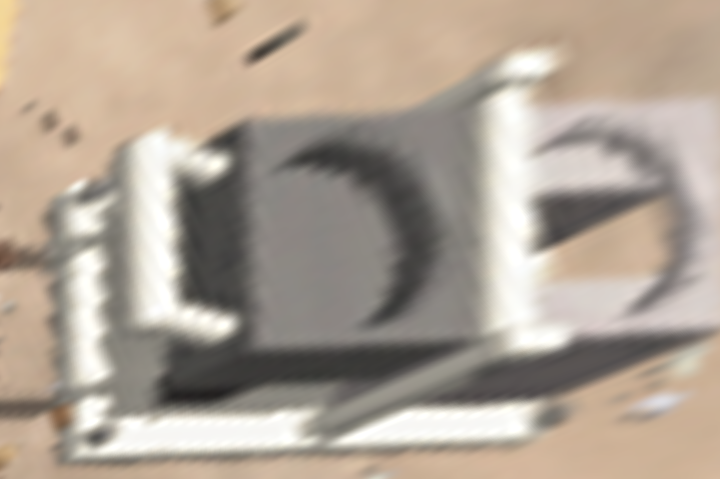

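```bash
cat > ov.py <<'E'
from h import *
def overlay(c,jig,cov,name,box,f,im=None,th=0):
    im,K,T=grab(c)
    x0,y0,x1,y1=box
    v=cv2.resize(im[y0:y1,x0:x1],None,fx=f,fy=f,interpolation=cv2.INTER_CUBIC)
    def pl(P,col):
        q=(proj(K,T,P)+0.5-[x0,y0])*f; cv2.polylines(v,[np.round(q).astype(np.int32)],False,col,1)
    a=np.linspace(0,2*np.pi,73)
    def circ(ctr,rad): return np.c_[ctr[0]+rad*np.cos(a),ctr[1]+rad*np.sin(a),0*a+ctr[2]]
    x,y,th=jig; ey=np.array([-np.sin(th),np.cos(th)]); ex=np.array([ey[1],-ey[0]])
    L=lambda u,w,z: np.r_[np.array([x,y])+u*ex+w*ey,z]
    pl(circ(L(0,0,.0445),.0395),(0,255,255)); pl(circ(L(0,0,.0325),.0395),(0,160,255))
    pl([L(-.0295,.093,.052),L(.0295,.093,.052)],(0,0,255))
    pl([L(-.05,-.053,.046),L(.05,-.053,.046)],(0,255,0))
    pl(circ(L(0,-.106,.0445),.0395),(255,255,0))
    pl([L(-.048,-.046,.0445),L(.048,-.046,.0445),L(.048,.046,.0445),L(-.048,.046,.0445),L(-.048,-.046,.0445)],(255,0,255))
    if cov is not None:
        for z,rad,col in((0,.036,(255,0,0)),(.009,.036,(0,0,255)),(.027,.013,(0,180,0))): pl(circ((cov[0],cov[1],z),rad),col)
    cv2.imwrite(name,v)
E
python3 - <<'E'
from ov import *
j=(.5498,-.0424,.039);cv=(.4772,.2705)
overlay("top",j,cv,"pics/o1.png",(145,120,400,260),3)
overlay("side",j,cv,"pics/o2.png",(185,130,310,280),4)
E
```

```text
(no output)
```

View pics/o1.png

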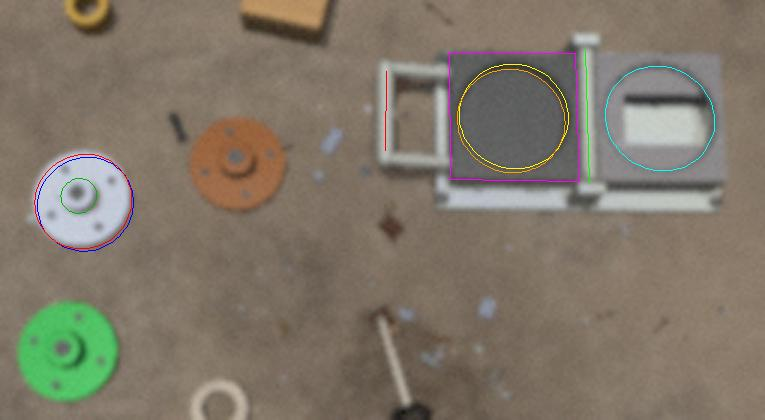

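View pics/o2.png

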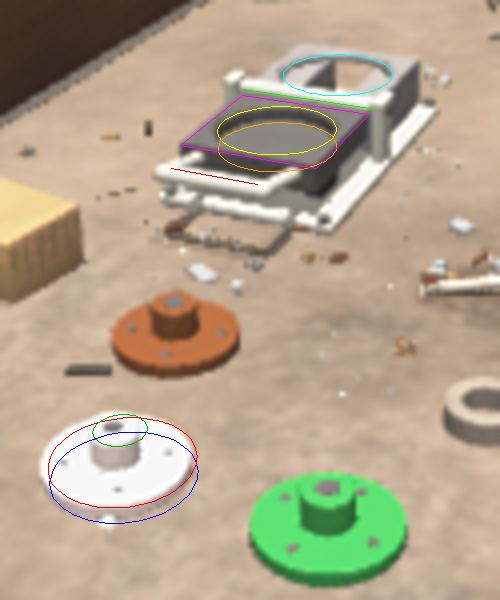

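```bash
cat > fit.py <<'E'
from h import *
from scipy.optimize import minimize
a=np.linspace(0,2*np.pi,60,endpoint=False)
def sil(K,T,xy,z0,b,f):
    x0,y0,x1,y1=b; m=np.zeros(((y1-y0)*f,(x1-x0)*f),np.uint8)
    def hull(cs):
        P=np.vstack([np.c_[xy[0]+R*np.cos(a),xy[1]+R*np.sin(a),0*a+z+z0] for z,R in cs])
        q=(proj(K,T,P)+.5-[x0,y0])*f-.5
        cv2.fillConvexPoly(m,np.round(cv2.convexHull(q.astype(np.float32))*16).astype(np.int32),255,shift=4)
    hull([(0,.036),(.009,.036)]); hull([(.009,.013),(.027,.013)])
    return m
def fit(c,b,g,z0=0,name=None,im=None,f=6,chan=0):
    im,K,T=grab(c)
    x0,y0,x1,y1=b
    sub=cv2.resize(im[y0:y1,x0:x1],None,fx=f,fy=f,interpolation=cv2.INTER_CUBIC)
    t,m=cv2.threshold(sub[:,:,chan],0,255,cv2.THRESH_OTSU)
    m=cv2.morphologyEx(m,cv2.MORPH_OPEN,np.ones((15,15),np.uint8)); 
    n,l,st,ce=cv2.connectedComponentsWithStats(m); i=1+st[1:,4].argmax()
    m=((l==i)*255).astype(np.uint8); m=cv2.morphologyEx(m,cv2.MORPH_CLOSE,np.ones((15,15),np.uint8))
    def cost(p): 
        s=sil(K,T,p/1000,z0,b,f); return np.count_nonzero(s^m)/np.count_nonzero(m)
    best=min((minimize(cost,np.array(g)*1000+d,method="Nelder-Mead",options=dict(initial_simplex=np.array(g)*1000+d+np.array([[0,0],[3,0],[0,3]]),xatol=.05,fatol=1e-4)) for d in([0,0],[3,3],[-2,2])),key=lambda o:o.fun)
    if name:
        v=sub.copy()
        for mm,col in((m,(0,0,255)),(sil(K,T,best.x/1000,z0,b,f),(0,255,0))):
            cs,_=cv2.findContours(mm,cv2.RETR_EXTERNAL,cv2.CHAIN_APPROX_NONE); cv2.drawContours(v,cs,-1,col,1)
        cv2.imwrite(name,v)
    return best.x/1000,best.fun
E
python3 - <<'E'
from fit import *
print(fit("top",(148,162,198,210),(.478,.271),0,"pics/f1.png"))
print(fit("side",(188,224,240,270),(.478,.271),0,"pics/f2.png"))
a=cv2.imread("pics/f1.png");b=cv2.imread("pics/f2.png");h=max(a.shape[0],b.shape[0])
cv2.imwrite("pics/f12.png",np.hstack([cv2.copyMakeBorder(i,0,h-i.shape[0],0,0,0) for i in(a,b)]))
E
```

```text
(array([0.48035792, 0.27321692]), np.float64(0.059494159329287546))
(array([0.48632189, 0.26325569]), np.float64(0.2776253654148864))
```

View pics/f12.png

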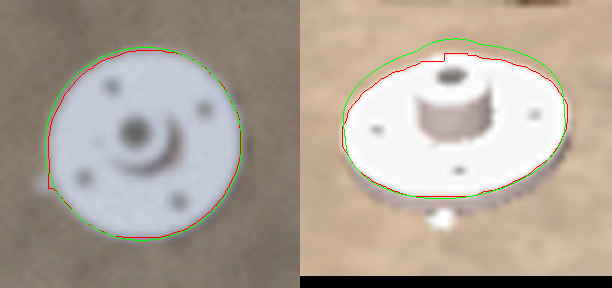

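```bash
python3 - <<'E'
from ov import *
im,K,T=grab("top"); print(ray(K,T,(170.1,183.6),.027))
im,K,T=grab("side"); print(ray(K,T,(212.9,236.1),.027))
j=(.5505,-.042,.039);cv=(.4804,.2732)
overlay("top",j,cv,"pics/o1.png",(145,120,400,260),3)
overlay("side",j,cv,"pics/o2.png",(185,130,310,280),4)
E
```

```text
[[0.4794354  0.27183841 0.027     ]]
[[0.48135734 0.26936892 0.027     ]]
```

View pics/o1.png

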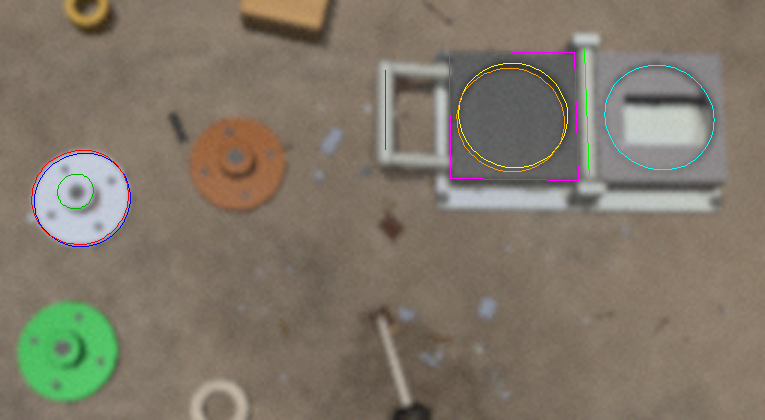

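View pics/o2.png

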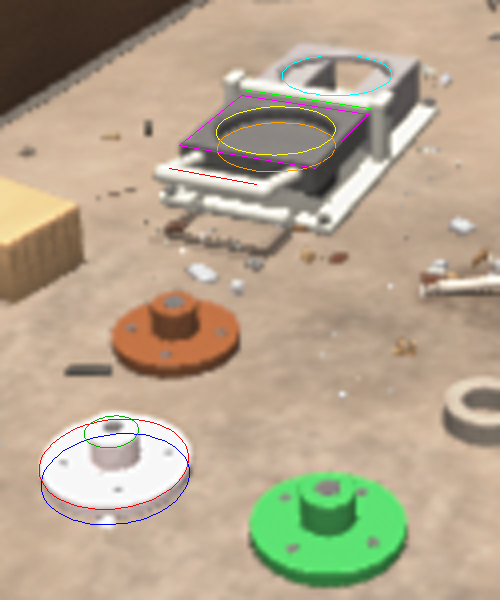

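```bash
cat > st.py <<'E'
from h import *
from scipy.spatial.transform import Rotation as R
def state(goal=None,gz=None,ang=None):
    o=r.get_obs(); M=R.from_rotvec(o["orientation"]).as_matrix()
    print("t",round(o["clock"],2),"tcp",np.round(o["tcp_pos"],4),"w",round(o["grip_width"],4),"F",np.round(o["contact_force"],1))
    print("ang of tool x",round(np.degrees(np.arctan2(M[1,0],M[0,0])),1),"tool axes rows x,y,z:\n",np.round(M.T,3))
    if goal is not None: print("tool shift cm",np.round(M.T@(np.array(goal)-o["tcp_pos"])*100,2))
E
python3 - <<'E'
from st import *
state((.48,.272,.15))
im,K,T=grab("top"); print("can base",ray(K,T,(470,108),0))
E
```

```text
t 1.15 tcp [ 0.2546 -0.6251  0.2453] w 0.0857 F [ 0.1 -0.4 -0.8]
ang of tool x -67.8 tool axes rows x,y,z:
 [[ 0.377 -0.926  0.   ]
 [ 0.    -0.    -1.   ]
 [ 0.926  0.377  0.   ]]
tool shift cm [-74.59   9.53  54.71]
can base [[ 0.70567955 -0.40989421  0.        ]]
```

Request:
{"name": "send_rows", "arguments": {
  "plan": [
    [0, 0, 3, 10, 1],
    [0, 0, 5, 10, 1],
    [-5, 0, 1.5, 0, 0.75],
    [-5, 0, 1.5, 0, 0.75],
    [-5, 0, 1.5, 0, 0.75],
    [-5, 0, 1.5, 0, 0.75],
    [-5, 0, 1.5, 0, 0.75],
    [-5, 0, 1.5, 0, 0.75],
    [-5, 0, 1.5, 0, 0.75],
    [-5, 0, 1, 0, 0.75],
    [-5, 0, 1, 0, 0.75],
    [-5, 0, 1, 0, 0.75]
  ],
  "force": 50
}}

```text
clock: 2.7
tcp_pos: [0.4476, -0.097, 0.2457]
orientation: [-1.226, 1.181, -1.182]
contact_force: [1.0, -0.5, 0.1]
grip_width: 0.064
```

```bash
python3 -c "
from st import *
state((.4798,.272,.1))"
```

```text
t 2.7 tcp [ 0.4476 -0.097   0.2457] w 0.064 F [ 1.  -0.5  0.1]
ang of tool x -87.8 tool axes rows x,y,z:
 [[ 0.038 -0.999  0.   ]
 [ 0.001 -0.    -1.   ]
 [ 0.999  0.038  0.001]]
tool shift cm [-36.76  14.56   4.59]
```

Request:
{"name": "send_rows", "arguments": {
  "plan": [
    [-5, 0, 0.6, 0, 0.75],
    [-5, 0, 0.6, 0, 0.75],
    [-5, 0, 0.6, 0, 0.75],
    [-5, 0, 0.6, 0, 0.75],
    [-5, 2, 0.6, 0, 0.75],
    [-5, 4, 0.6, 0, 0.75],
    [-4, 4, 0.6, 0, 0.75],
    [-2.8, 4, 0.4, 0, 0.75],
    [0, 0.5, 0, 0, 0.75],
    [0, 0, 0, 0, 0.75]
  ]
}}

```text
clock: 3.95
tcp_pos: [0.4795, 0.2686, 0.1016]
orientation: [-1.227, 1.182, -1.182]
contact_force: [0.1, 0.3, 0.1]
grip_width: 0.0641
```

```bash
python3 - <<'E'
from st import *
from ov import *
state((.4798,.272,.026))
overlay("top",(.55,-.042,.039),(.4798,.272),"pics/p1.png",(120,130,260,230),5)
overlay("side",(.55,-.042,.039),(.4798,.272),"pics/p2.png",(170,150,290,290),4)
E
```

```text
t 3.95 tcp [0.4795 0.2686 0.1016] w 0.0641 F [0.1 0.3 0.1]
ang of tool x -87.9 tool axes rows x,y,z:
 [[ 0.037 -0.999  0.001]
 [-0.    -0.001 -1.   ]
 [ 0.999  0.037 -0.   ]]
tool shift cm [-0.34  7.56  0.04]
```

View pics/p1.png

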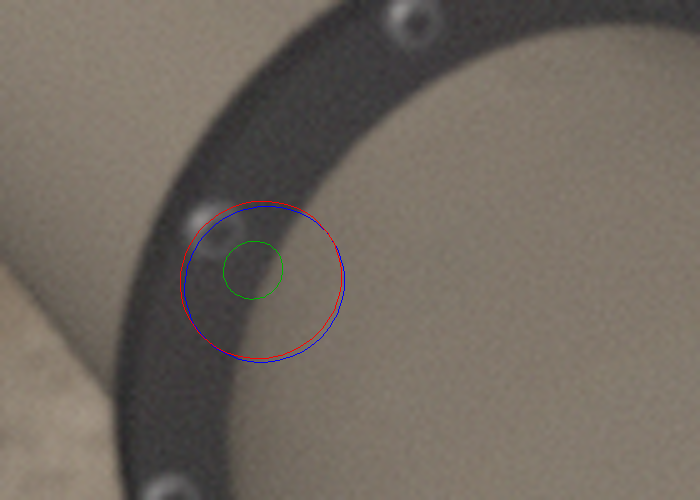

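View pics/p2.png

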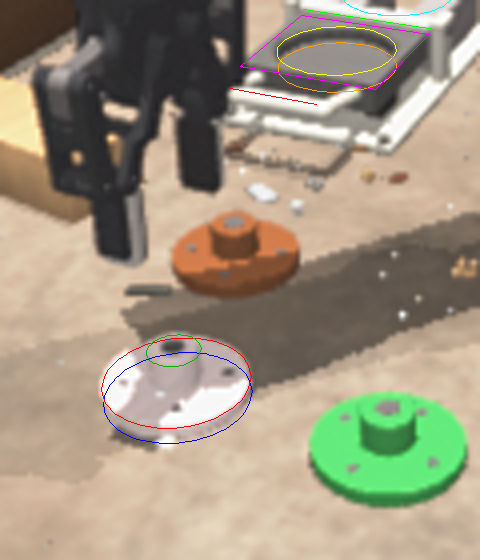

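The top view is blocked by the arm. The side view shows the open jaws above the bare-metal cover, which is at about (170,360) in the crop, with the brown and green ones clear of it. Descending.

Request:
{"name": "send_rows", "arguments": {
  "plan": [
    [-0.3, 2.5, 0, 0, 0.75],
    [0, 2.5, 0, 0, 0.75],
    [0, 1.5, 0, 0, 0.75],
    [0, 0.8, 0, 0, 0.75],
    [0, 0.3, 0, 0, 0.75],
    [0, 0, 0, 0, 0.75]
  ]
}}

```text
clock: 4.8
tcp_pos: [0.4796, 0.2726, 0.0259]
orientation: [-1.226, 1.181, -1.182]
contact_force: [-0.1, -0.2, 0.5]
grip_width: 0.0639
```

```bash
python3 - <<'E'
from st import *
from ov import *
state((.4798,.272,.026))
overlay("side",(.55,-.042,.039),(.4798,.272),"pics/p3.png",(170,150,290,290),4)
E
```

```text
t 4.8 tcp [0.4796 0.2726 0.0259] w 0.0639 F [-0.1 -0.2  0.5]
ang of tool x -87.8 tool axes rows x,y,z:
 [[ 0.038 -0.999 -0.   ]
 [ 0.001  0.    -1.   ]
 [ 0.999  0.038  0.001]]
tool shift cm [ 0.06 -0.01  0.02]
```

View pics/p3.png

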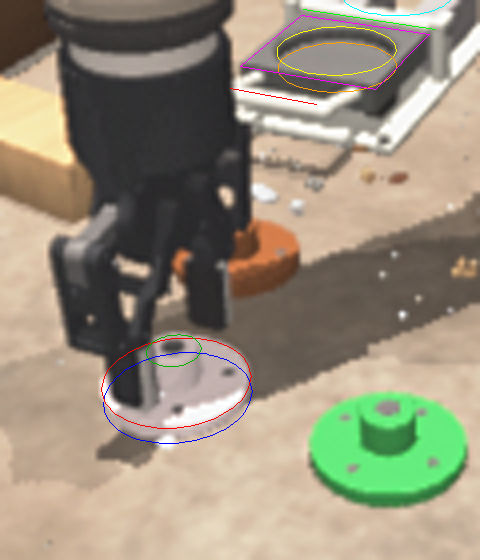

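Request:
{"name": "send_rows", "arguments": {
  "plan": [
    [0, 0, 0, 0, 0],
    [0, 0, 0, 0, 0],
    [0, 0, 0, 0, 0],
    [0, 0, 0, 0, 0],
    [0, 0, 0, 0, 0]
  ],
  "force": 50
}}

```text
clock: 5.48
tcp_pos: [0.4794, 0.2726, 0.0259]
orientation: [-1.226, 1.181, -1.182]
contact_force: [-2.1, -2.0, 5.3]
grip_width: 0.0234
```

```bash
python3 - <<'E'
from st import *
from ov import *
state((.4798,.272,.026))
overlay("side",(.55,-.042,.039),None,"pics/p4.png",(170,150,290,290),4)
E
```

```text
t 5.47 tcp [0.4794 0.2726 0.0259] w 0.0234 F [-2.1 -2.   5.3]
ang of tool x -87.8 tool axes rows x,y,z:
 [[ 0.038 -0.999 -0.   ]
 [ 0.001  0.    -1.   ]
 [ 0.999  0.038  0.001]]
tool shift cm [ 0.06 -0.01  0.04]
```

View pics/p4.png

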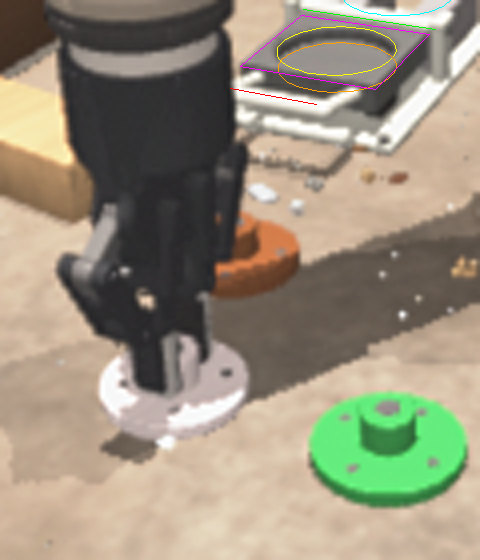

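Request:
{"name": "send_rows", "arguments": {
  "plan": [
    [0, -0.5, 0, 0, 0],
    [0, -1, 0, 0, 0],
    [0, -2, 0, 0, 0],
    [0, -3, 0, 0, 0],
    [0, -3, 0, 0, 0],
    [0, 0, 0, 0, 0]
  ]
}}

```text
clock: 6.28
tcp_pos: [0.4806, 0.2735, 0.123]
orientation: [-1.222, 1.18, -1.182]
contact_force: [-0.4, 0.6, -1.8]
grip_width: 0.0239
```

```bash
python3 - <<'E'
from st import *
from ov import *
state((.55,-.042,.12))
overlay("side",(.55,-.042,.039),None,"pics/p5.png",(170,120,290,270),4)
E
```

```text
t 6.28 tcp [0.4806 0.2735 0.123 ] w 0.0239 F [-0.4  0.6 -1.8]
ang of tool x -87.9 tool axes rows x,y,z:
 [[ 0.037 -0.999 -0.002]
 [ 0.004  0.003 -1.   ]
 [ 0.999  0.037  0.004]]
tool shift cm [31.78  0.25  5.75]
```

View pics/p5.png

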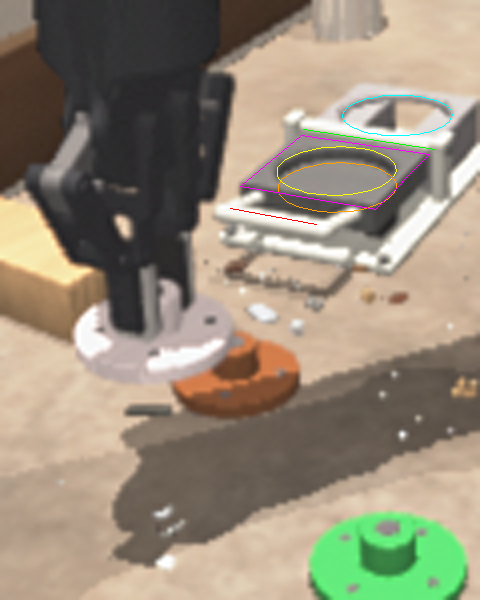

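Request:
{"name": "send_rows", "arguments": {
  "plan": [
    [2, 0, 0.5, 0, 0],
    [4, 0, 0.8, 0, 0],
    [5, 0, 0.8, 0, 0],
    [5, 0, 0.8, 0, 0],
    [5, 0, 0.8, 0, 0],
    [5, 0, 0.8, 0, 0],
    [3.5, 0, 0.7, 0, 0],
    [2.3, 0, 0.5, 0, 0],
    [0, 0, 0, 0, 0],
    [0, 0, 0, 0, 0]
  ]
}}

```text
clock: 7.58
tcp_pos: [0.5474, -0.0419, 0.1196]
orientation: [-1.228, 1.182, -1.179]
contact_force: [-0.8, -0.6, -1.3]
grip_width: 0.0237
```

```bash
python3 - <<'E'
from st import *
from ov import *
state((.55,-.042,.0585))
overlay("side",(.55,-.042,.039),None,"pics/p6.png",(200,60,320,200),4)
overlay("top",(.55,-.042,.039),None,"pics/p7.png",(240,90,400,220),4)
E
```

```text
t 7.58 tcp [ 0.5474 -0.0419  0.1196] w 0.0237 F [-0.8 -0.6 -1.3]
ang of tool x -87.8 tool axes rows x,y,z:
 [[ 0.039 -0.999 -0.001]
 [-0.002  0.001 -1.   ]
 [ 0.999  0.039 -0.002]]
tool shift cm [0.02 6.11 0.27]
```

View pics/p6.png

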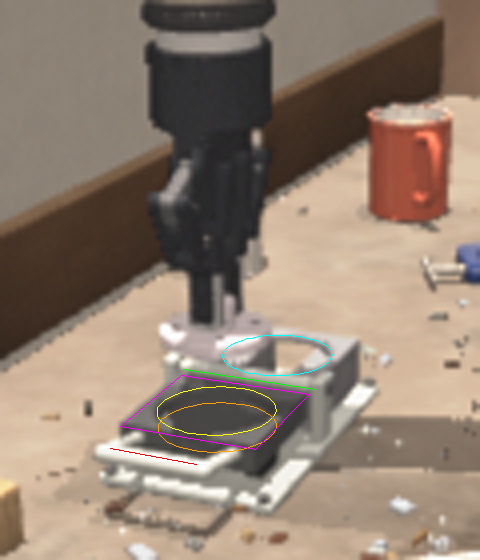

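View pics/p7.png

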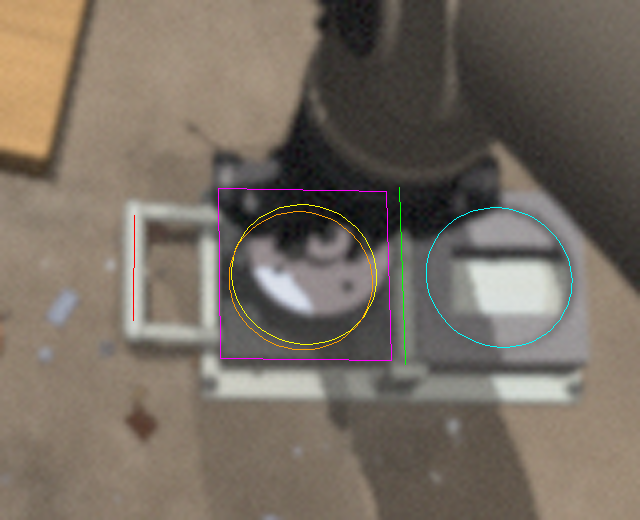

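```bash
cat > cv.py <<'E'
from h import *
a=np.linspace(0,2*np.pi,73)
def draw(c,cands,z0,box,f,name):
    im,K,T=grab(c); x0,y0,x1,y1=box
    v=cv2.resize(im[y0:y1,x0:x1],None,fx=f,fy=f,interpolation=cv2.INTER_CUBIC)
    v=cv2.convertScaleAbs(v,alpha=1.4,beta=10)
    for (x,y),col in cands:
        for z,R in((.009,.036),(0,.036),(.027,.013)):
            q=(proj(K,T,np.c_[x+R*np.cos(a),y+R*np.sin(a),0*a+z0+z])+.5-[x0,y0])*f-.5
            cv2.polylines(v,[np.round(q).astype(np.int32)],False,col,1)
    cv2.imwrite(name,v)
E
python3 - <<'E'
from cv import *
im,K,T=grab("top"); print(ray(K,T,(322,150),.12))
c=[((.5474,-.0419),(0,255,0)),((.540,-.0419),(0,0,255))]
draw("top",c,.0937,(285,120,350,190),9,"pics/q1.png")
draw("side",c,.0937,(225,120,290,170),9,"pics/q2.png")
E
```

```text
[[ 0.54383716 -0.04339218  0.12      ]]
```

View pics/q1.png

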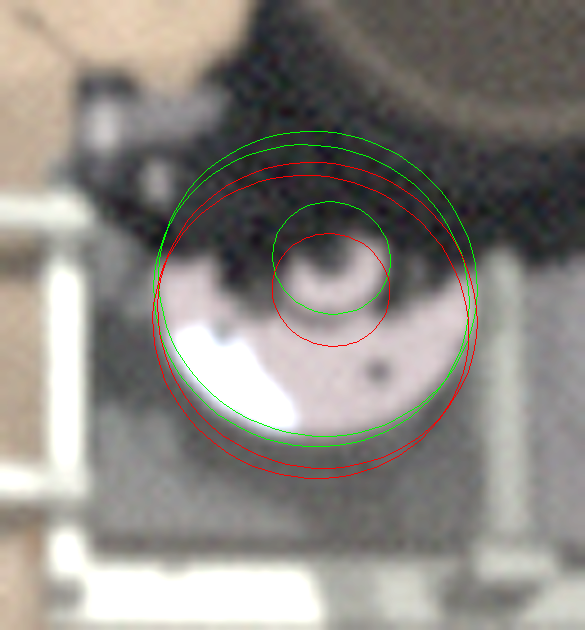

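View pics/q2.png

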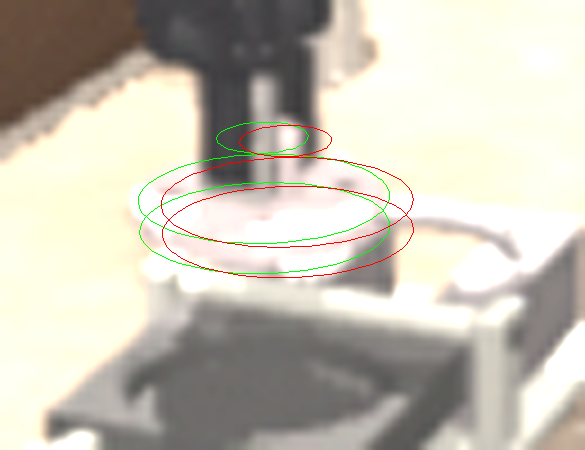

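```bash
python3 - <<'E'
from h import *
im0=cv2.imread("pics/top0.png"); _,K,T=grab("top")
x,y,th=.550,-.042,.039
a=np.linspace(0,2*np.pi,73)
ey=np.array([-np.sin(th),np.cos(th)]); ex=np.array([ey[1],-ey[0]])
x0,y0,x1,y1=265,120,395,195; f=6
v=cv2.resize(im0[y0:y1,x0:x1],None,fx=f,fy=f,interpolation=cv2.INTER_CUBIC); v=cv2.convertScaleAbs(v,alpha=1.6,beta=10)
def pl(P,col):
    q=(proj(K,T,P)+.5-[x0,y0])*f-.5; cv2.polylines(v,[np.round(q).astype(np.int32)],False,col,1)
L=lambda u,w,z: np.r_[np.array([x,y])+u*ex+w*ey,z]
def ci(w,z,R,col): pl([L(R*np.cos(t),w+R*np.sin(t),z) for t in a],col)
ci(0,.0445,.0395,(0,255,255)); ci(0,.0325,.0395,(0,140,255)); ci(-.106,.0445,.0395,(255,255,0))
for w in(.087,.099): pl([L(-.0295,w,.046),L(.0295,w,.046)],(0,0,255))
pl([L(-.048,-.046,.0445),L(.048,-.046,.0445),L(.048,.046,.0445),L(-.048,.046,.0445),L(-.048,-.046,.0445)],(255,0,255))
cv2.imwrite("pics/q3.png",v)
E
```

```text
(no output)
```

View pics/q3.png

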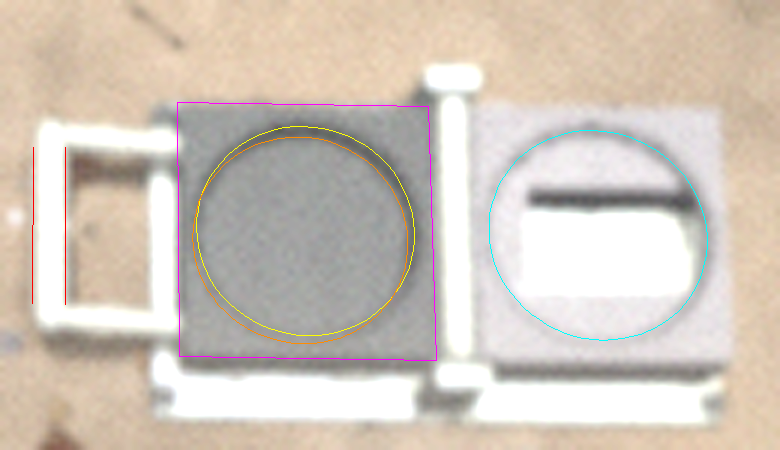

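Request:
{"name": "send_rows", "arguments": {
  "plan": [
    [0.1, 0, 0.2, 0, 0],
    [0, 1, 0, 0, 0],
    [0, 1.5, 0, 0, 0],
    [0, 1, 0, 0, 0],
    [0, 0.8, 0, 0, 0],
    [0, 0.5, 0, 0, 0],
    [0, 0.4, 0, 0, 0],
    [0, 0.3, 0, 0, 0],
    [0, 0, 0, 0, 0],
    [0, 0, 0, 0, 0]
  ]
}}

```text
clock: 9.12
tcp_pos: [0.5504, -0.0441, 0.0657]
orientation: [-1.226, 1.181, -1.182]
contact_force: [0.4, 0.4, -1.1]
grip_width: 0.0234
```

```bash
python3 - <<'E'
from st import *
from cv import *
state((.5495,-.0425,.0585))
c=[((.5495,-.0425),(0,255,0))]
z=r.get_obs()["tcp_pos"][2]-.0259
draw("top",c,z,(285,120,350,190),8,"pics/s1.png")
draw("side",c,z,(215,130,290,185),8,"pics/s2.png")
E
```

```text
t 9.12 tcp [ 0.5504 -0.0441  0.0657] w 0.0234 F [ 0.4  0.4 -1.1]
ang of tool x -87.8 tool axes rows x,y,z:
 [[ 0.038 -0.999  0.   ]
 [ 0.    -0.    -1.   ]
 [ 0.999  0.038  0.   ]]
tool shift cm [-0.16  0.72 -0.08]
```

View pics/s1.png

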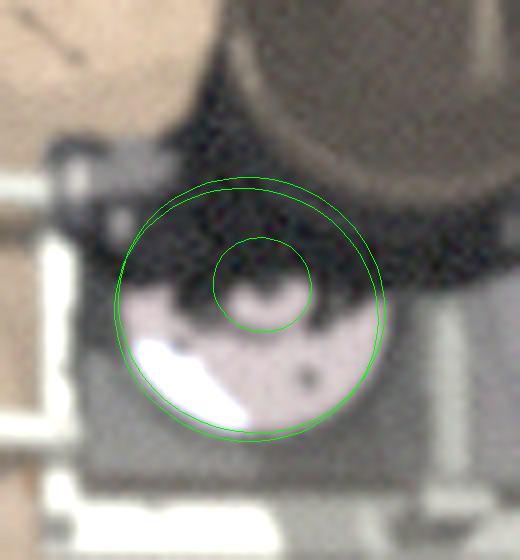

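View pics/s2.png

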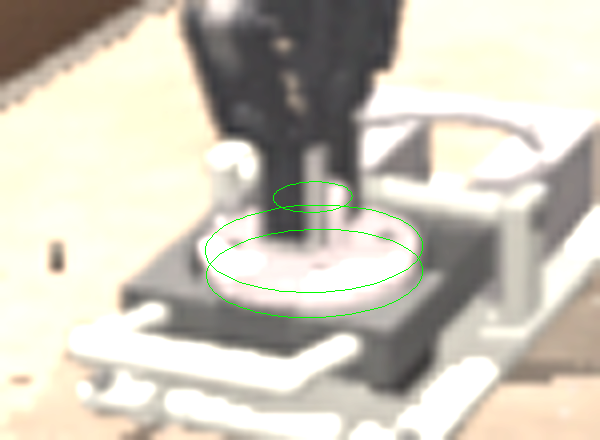

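Request:
{"name": "send_rows", "arguments": {
  "plan": [
    [-0.1, 0.2, -0.05, 0, 0],
    [0, 0.2, 0, 0, 0],
    [0, 0.1, 0, 0, 0],
    [0, 0, 0, 0, 0]
  ]
}}

```text
clock: 9.72
tcp_pos: [0.5496, -0.0431, 0.0603]
orientation: [-1.227, 1.182, -1.181]
contact_force: [0.6, -0.0, -0.7]
grip_width: 0.0239
```

```bash
python3 - <<'E'
from st import *
from cv import *
state((.5495,-.0425,.0585))
E
```

```text
t 9.72 tcp [ 0.5496 -0.0431  0.0603] w 0.0239 F [ 0.6 -0.  -0.7]
ang of tool x -87.8 tool axes rows x,y,z:
 [[ 0.038 -0.999  0.   ]
 [-0.    -0.    -1.   ]
 [ 0.999  0.038 -0.   ]]
tool shift cm [-0.06  0.18 -0.01]
```

No contact force yet with the flange inside the pocket by height. Lowering the last millimetres.

Request:
{"name": "send_rows", "arguments": {
  "plan": [
    [0, 0.1, 0, 0, 0],
    [0, 0.1, 0, 0, 0],
    [0, 0, 0, 0, 0]
  ]
}}

```text
clock: 10.1
tcp_pos: [0.5497, -0.0431, 0.0585]
orientation: [-1.227, 1.181, -1.181]
contact_force: [-0.2, -0.2, -0.4]
grip_width: 0.0232
```

```bash
python3 - <<'E'
from st import *
from cv import *
state((.5495,-.0425,.0585))
c=[((.5495,-.0425),(0,255,0))]
draw("side",c,.0325,(215,130,290,185),8,"pics/s3.png")
E
```

```text
t 10.1 tcp [ 0.5497 -0.0431  0.0585] w 0.0232 F [-0.2 -0.2 -0.4]
ang of tool x -87.8 tool axes rows x,y,z:
 [[ 0.038 -0.999  0.   ]
 [ 0.    -0.    -1.   ]
 [ 0.999  0.038  0.   ]]
tool shift cm [-0.06  0.   -0.02]
```

View pics/s3.png

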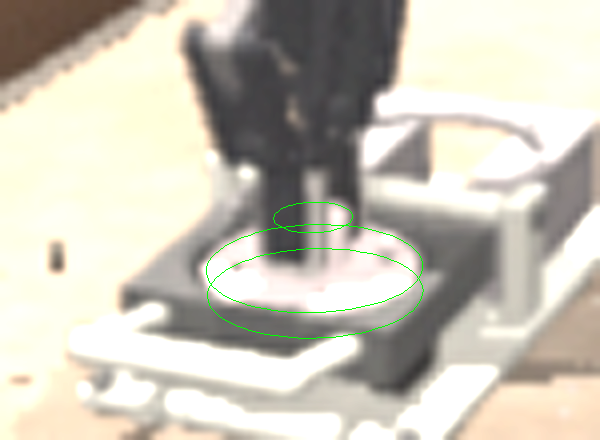

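Request:
{"name": "send_rows", "arguments": {
  "plan": [
    [0, 0.1, 0, 0, 0],
    [0, 0, 0, 0, 0]
  ]
}}

```text
clock: 10.4
tcp_pos: [0.5497, -0.0431, 0.0584]
orientation: [-1.227, 1.181, -1.182]
contact_force: [-3.3, -0.2, 9.6]
grip_width: 0.0234
```

```bash
python3 - <<'E'
from st import *
state((.5495,-.0425,.0585))
E
```

```text
t 10.4 tcp [ 0.5497 -0.0431  0.0584] w 0.0234 F [-3.3 -0.2  9.6]
ang of tool x -87.8 tool axes rows x,y,z:
 [[ 0.038 -0.999  0.   ]
 [ 0.    -0.    -1.   ]
 [ 0.999  0.038  0.   ]]
tool shift cm [-0.06 -0.01 -0.02]
```

Contact at 9.6 N with TCP z 0.0584, exactly the seated height. Opening to about 45 mm.

Request:
{"name": "send_rows", "arguments": {
  "plan": [
    [0, -0.1, 0, 0, 0.5],
    [0, 0, 0, 0, 0.5],
    [0, -0.1, 0, 0, 0.5],
    [0, -0.5, 0, 0, 0.5],
    [0, -1, 0, 0, 0.5],
    [0, -2, 0, 0, 0.5],
    [0, -3, 0, 0, 0.5],
    [0, -3, 0, 0, 0.5],
    [-3, -1, 0, 0, 0.5],
    [-4, 0, 0, 0, 0.5],
    [0, 0, 0, 0, 0.5]
  ]
}}

```text
clock: 11.78
tcp_pos: [0.5471, 0.031, 0.1657]
orientation: [-1.227, 1.177, -1.176]
contact_force: [0.1, 0.1, 0.0]
grip_width: 0.0424
```

```bash
python3 - <<'E'
from st import *
from cv import *
state()
c=[((.5497,-.043),(0,255,0))]
draw("side",c,.0325,(215,130,290,185),8,"pics/s4.png")
draw("top",c,.0325,(265,120,350,190),8,"pics/s5.png")
E
```

```text
t 11.78 tcp [0.5471 0.031  0.1657] w 0.0424 F [0.1 0.1 0. ]
ang of tool x -87.5 tool axes rows x,y,z:
 [[ 0.043 -0.999 -0.002]
 [ 0.002  0.002 -1.   ]
 [ 0.999  0.043  0.002]]
```

View pics/s4.png

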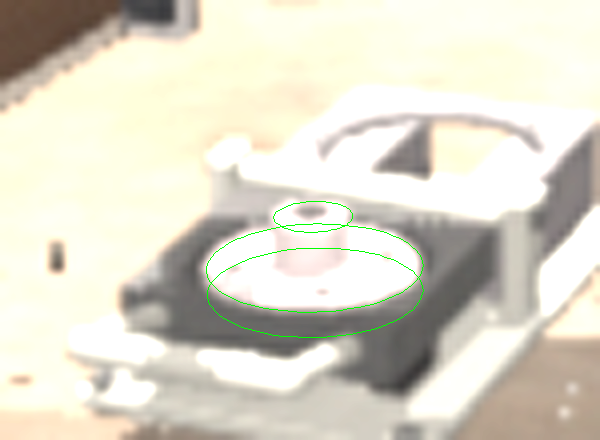

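View pics/s5.png

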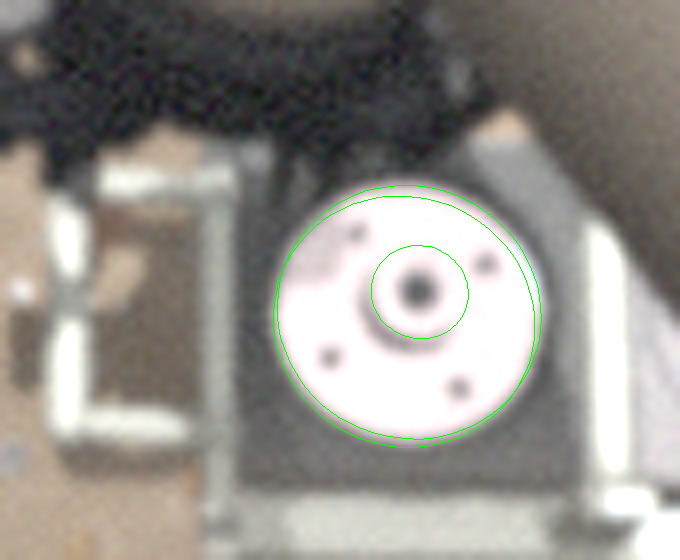

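The side and top views both show the cover seated boss-up in the pocket, released, with its flange sunk below the rim. Now measuring the bar.

```bash
python3 - <<'E'
from st import *
im,K,T=grab("top"); print(ray(K,T,(273.3,158.7),.050))
state((.5464,.0505,.041))
print(r.recognise("top","flipper_bar")[:1])
E
```

```text
[[0.54147608 0.04965774 0.05      ]]
t 11.93 tcp [0.547  0.0261 0.1647] w 0.0427 F [0.3 0.1 0.4]
ang of tool x -87.9 tool axes rows x,y,z:
 [[ 0.037 -0.999  0.001]
 [ 0.    -0.001 -1.   ]
 [ 0.999  0.037  0.   ]]
tool shift cm [-2.45 12.37  0.02]
[{'rect': [268.6, 137.2, 343.9, 182.1], 'p': 0.7}]
```

Request:
{"name": "send_rows", "arguments": {
  "plan": [
    [-1.4, 2, 0, 0, 0.45],
    [-1, 3, 0, 0, 0.45],
    [0, 3, 0, 0, 0.45],
    [0, 1, 0, 0, 0.45],
    [0, 0, 0, 0, 0.45],
    [0, 0, 0, 0, 0.45]
  ]
}}

```text
clock: 12.72
tcp_pos: [0.547, 0.0506, 0.0755]
orientation: [-1.225, 1.181, -1.183]
contact_force: [0.2, -0.1, -0.3]
grip_width: 0.0383
```

```bash
python3 - <<'E'
from st import *
from ov import *
state((.5455,.050,.041))
overlay("side",(.55,-.0425,.039),(0,0),"pics/t1.png",(205,100,305,200),6)
E
```

```text
t 12.72 tcp [0.547  0.0506 0.0755] w 0.0383 F [ 0.2 -0.1 -0.3]
ang of tool x -87.9 tool axes rows x,y,z:
 [[ 0.037 -0.999 -0.   ]
 [ 0.002  0.    -1.   ]
 [ 0.999  0.037  0.002]]
tool shift cm [ 0.05  3.45 -0.16]
```

View pics/t1.png

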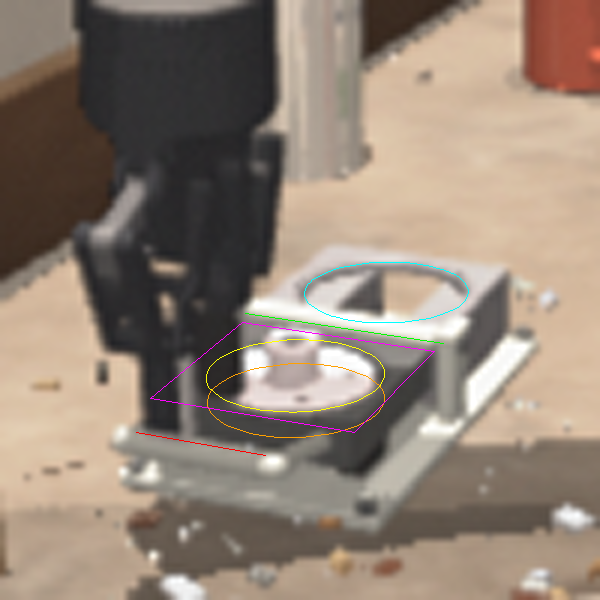

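Request:
{"name": "send_rows", "arguments": {
  "plan": [
    [0, 1.2, -0.2, 0, 0.45],
    [0, 1, 0, 0, 0.45],
    [0, 0.8, 0, 0, 0.45],
    [0, 0.4, 0, 0, 0.45],
    [0, 0, 0, 0, 0.45]
  ]
}}

```text
clock: 13.4
tcp_pos: [0.5439, 0.0508, 0.04]
orientation: [-1.227, 1.182, -1.181]
contact_force: [0.1, -0.2, -0.4]
grip_width: 0.0386
```

```bash
python3 - <<'E'
from st import *
from ov import *
state((.5455,.050,.041))
overlay("side",(.55,-.0425,.039),(0,0),"pics/t2.png",(205,100,305,200),6)
E
```

```text
t 13.4 tcp [0.5439 0.0508 0.04  ] w 0.0386 F [ 0.1 -0.2 -0.4]
ang of tool x -87.8 tool axes rows x,y,z:
 [[ 0.038 -0.999  0.   ]
 [-0.001 -0.    -1.   ]
 [ 0.999  0.038 -0.001]]
tool shift cm [ 0.09 -0.1   0.15]
```

View pics/t2.png

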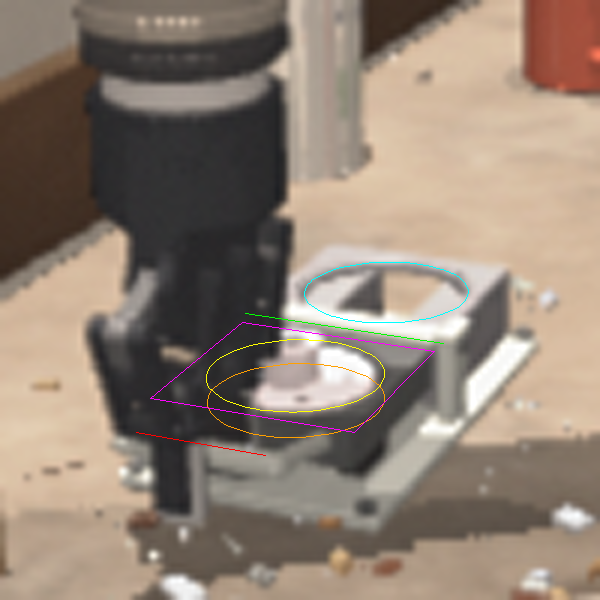

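Request:
{"name": "send_rows", "arguments": {
  "plan": [
    [0, 0, 0, 0, 0],
    [0, 0, 0, 0, 0],
    [0, 0, 0, 0, 0],
    [0, 0, 0, 0, 0]
  ],
  "force": 40
}}

```text
clock: 13.95
tcp_pos: [0.5444, 0.0497, 0.0408]
orientation: [-1.227, 1.181, -1.183]
contact_force: [-0.6, -5.8, 5.6]
grip_width: 0.0104
```

```bash
python3 - <<'E'
from st import *
from ov import *
state((.5455,.050,.041))
x,y,th=.55,-.0425,.039
E
```

```text
t 13.95 tcp [0.5444 0.0497 0.0408] w 0.0104 F [-0.6 -5.8  5.6]
ang of tool x -87.9 tool axes rows x,y,z:
 [[ 0.037 -0.999  0.001]
 [ 0.    -0.001 -1.   ]
 [ 0.999  0.037  0.   ]]
tool shift cm [-0.02 -0.02  0.11]
```

```bash
python3 - <<'E'
import numpy as np
for L in([0,5,12,22,34,47,58,67,73,76],[76,86,103,121,139,156,169,177,180]):
    t=np.radians(L)
    for i in range(len(L)-1): print(L[i+1],round(14.6*(np.cos(t[i])-np.cos(t[i+1])),2),round(-14.6*(np.sin(t[i+1])-np.sin(t[i])),2))
E
```

```text
5 0.06 -1.27
12 0.26 -1.76
22 0.74 -2.43
34 1.43 -2.69
47 2.15 -2.51
58 2.22 -1.7
67 2.03 -1.06
73 1.44 -0.52
76 0.74 -0.2
86 2.51 -0.4
103 4.3 0.34
121 4.24 1.71
139 3.5 2.94
156 2.32 3.64
169 0.99 3.15
177 0.25 2.02
180 0.02 0.76
```

Request:
{"name": "send_rows", "arguments": {
  "plan": [
    [0.06, -1.27, 0, 0, 0],
    [0.26, -1.76, 0, 0, 0],
    [0.74, -2.43, 0, 0, 0]
  ]
}}

```text
clock: 14.32
tcp_pos: [0.5447, 0.0403, 0.0945]
orientation: [-1.227, 1.181, -1.181]
contact_force: [5.9, -5.8, -10.3]
grip_width: 0.0105
```

```bash
python3 - <<'E'
from st import *
from ov import *
state((.5455,.050-.0106,.041+.0547))
overlay("side",(.55,-.0425,.039),(0,0),"pics/u1.png",(205,90,305,190),6)
E
```

```text
t 14.32 tcp [0.5447 0.0403 0.0945] w 0.0105 F [  5.9  -5.8 -10.3]
ang of tool x -87.8 tool axes rows x,y,z:
 [[ 0.038 -0.999 -0.001]
 [-0.     0.001 -1.   ]
 [ 0.999  0.038  0.   ]]
tool shift cm [ 0.09 -0.12  0.08]
```

View pics/u1.png

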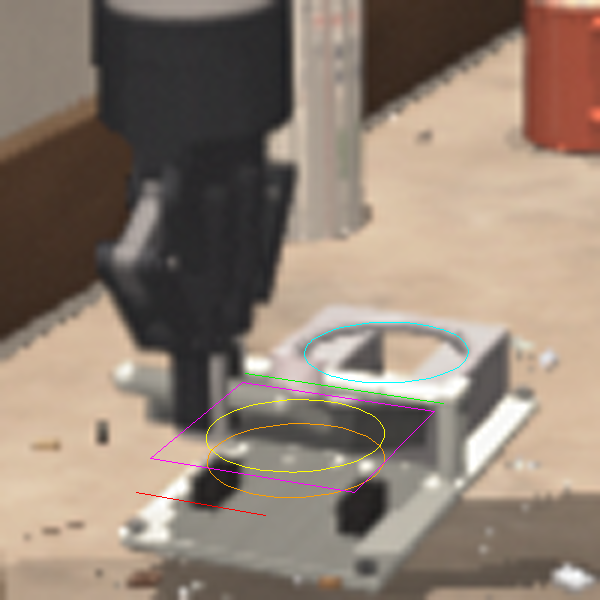

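The plate is rising with the bar in the grip and about 12 N on the tool. Continuing to about 76°.

Request:
{"name": "send_rows", "arguments": {
  "plan": [
    [1.43, -2.69, 0, 0, 0],
    [2.15, -2.51, 0, 0, 0],
    [2.22, -1.7, 0, 0, 0],
    [2.03, -1.06, 0, 0, 0],
    [1.44, -0.52, 0, 0, 0],
    [0.74, -0.2, 0, 0, 0]
  ]
}}

```text
clock: 15.12
tcp_pos: [0.5491, -0.0538, 0.1845]
orientation: [-1.222, 1.18, -1.175]
contact_force: [-4.1, 8.4, 10.3]
grip_width: 0.0106
```

```bash
python3 - <<'E'
from st import *
from ov import *
state((.5455,.050-.1107,.041+.1417))
overlay("side",(.55,-.0425,.039),(0,0),"pics/u2.png",(205,60,325,190),5)
overlay("top",(.55,-.0425,.039),(0,0),"pics/u3.png",(260,90,400,210),5)
E
```

```text
t 15.12 tcp [ 0.5491 -0.0538  0.1845] w 0.0106 F [-4.1  8.4 10.3]
ang of tool x -87.6 tool axes rows x,y,z:
 [[ 0.042 -0.999 -0.006]
 [ 0.002  0.006 -1.   ]
 [ 0.999  0.042  0.003]]
tool shift cm [ 0.67  0.17 -0.39]
```

View pics/u2.png

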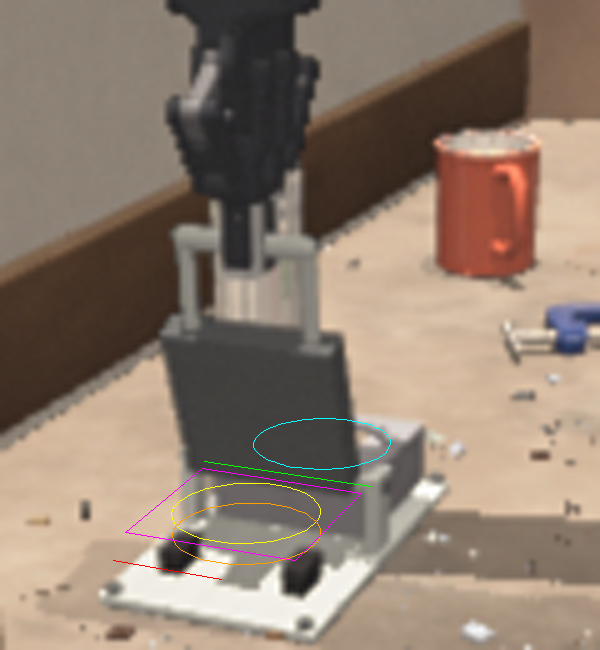

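View pics/u3.png

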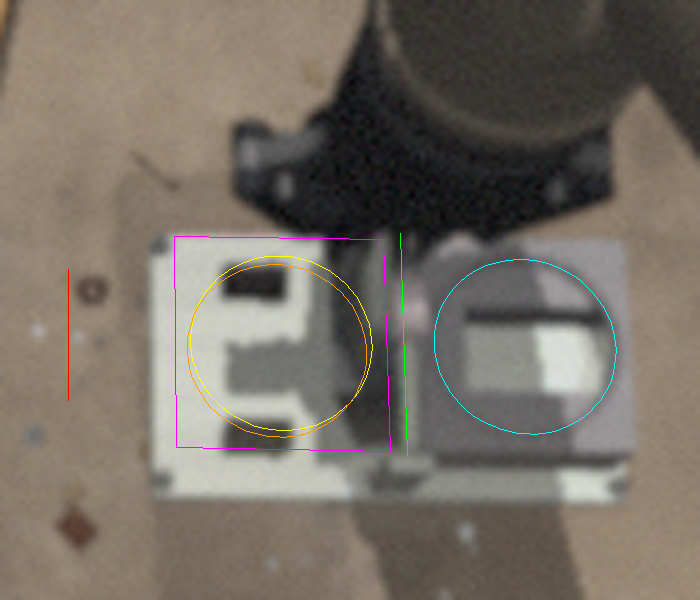

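The cover is still in the pocket, its edge and boss showing pinkish at about (420–470, 240–310) in the crop over the nest. The plate is at about 76°. Next comes the brisk second half.

```bash
python3 - <<'E'
import numpy as np
from st import *
state((.5455,.050-.1107,.041+.1417))
for L in([76,84,102,123,144,162,174,180],):
    t=np.radians(L)
    for i in range(len(L)-1): print(L[i+1],round(14.6*(np.cos(t[i])-np.cos(t[i+1])),2),round(-14.6*(np.sin(t[i+1])-np.sin(t[i])),2))
E
```

```text
t 15.22 tcp [ 0.5493 -0.0551  0.1847] w 0.0106 F [-8.7  7.7 24.2]
ang of tool x -87.7 tool axes rows x,y,z:
 [[ 0.041 -0.999 -0.004]
 [ 0.003  0.005 -1.   ]
 [ 0.999  0.041  0.003]]
tool shift cm [ 0.54  0.19 -0.4 ]
84 2.01 -0.35
102 4.56 0.24
123 4.92 2.04
144 3.86 3.66
162 2.07 4.07
174 0.63 2.99
180 0.08 1.53
```

Request:
{"name": "send_rows", "arguments": {
  "plan": [
    [0, -0.2, 0, 0, 0],
    [0, 0, 0, 0, 0]
  ]
}}

```text
clock: 15.48
tcp_pos: [0.5492, -0.0558, 0.1849]
orientation: [-1.224, 1.179, -1.178]
contact_force: [-2.8, 5.8, 11.7]
grip_width: 0.0105
```

```bash
python3 - <<'E'
from st import *
state((.5455,.050-.1107,.041+.1417))
E
```

```text
t 15.47 tcp [ 0.5492 -0.0558  0.1849] w 0.0105 F [-2.8  5.8 11.7]
ang of tool x -87.7 tool axes rows x,y,z:
 [[ 0.041 -0.999 -0.004]
 [ 0.002  0.004 -1.   ]
 [ 0.999  0.041  0.002]]
tool shift cm [ 0.48  0.22 -0.39]
```

Request:
{"name": "send_rows", "arguments": {
  "plan": [
    [2.0, -0.35, 0, 0, 0],
    [4.56, 0.24, 0, 0, 0],
    [4.92, 2.04, 0, 0, 0],
    [3.86, 3.66, 0, 0, 0],
    [2.07, 4.07, 0, 0, 0],
    [0.63, 2.99, 0, 0, 0],
    [0.08, 1.53, 0, 0, 0],
    [0, 0.2, 0, 0, 0],
    [0, 0, 0, 0, 0]
  ]
}}

```text
clock: 16.6
tcp_pos: [0.5566, -0.2421, 0.0403]
orientation: [-1.226, 1.178, -1.185]
contact_force: [2.6, -5.6, -0.0]
grip_width: 0.0102
```

```bash
python3 - <<'E'
from st import *
from ov import *
state((.557,-.242,.041))
overlay("side",(.55,-.0425,.039),(0,0),"pics/v2.png",(205,60,325,190),5)
overlay("top",(.55,-.0425,.039),(0,0),"pics/v3.png",(290,90,430,210),5)
E
```

```text
t 16.6 tcp [ 0.5566 -0.2421  0.0403] w 0.0102 F [ 2.6 -5.6 -0. ]
ang of tool x -87.9 tool axes rows x,y,z:
 [[ 0.037 -0.999  0.002]
 [ 0.003 -0.002 -1.   ]
 [ 0.999  0.037  0.003]]
tool shift cm [-0.01 -0.07  0.04]
```

View pics/v2.png

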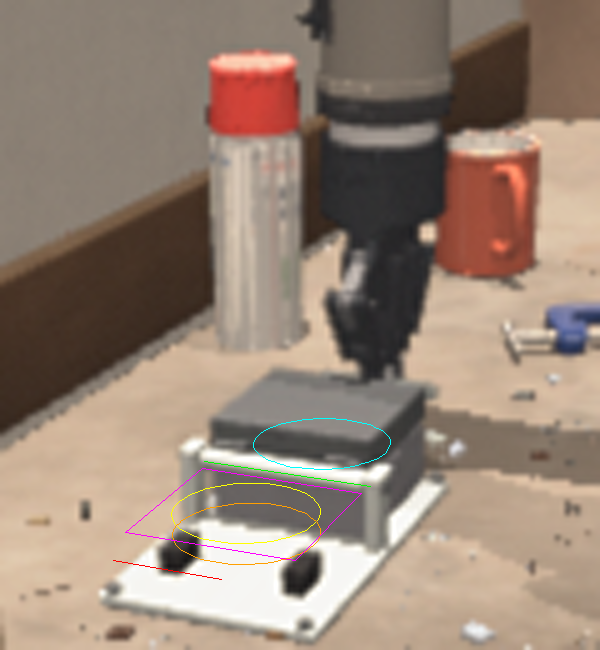

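View pics/v3.png

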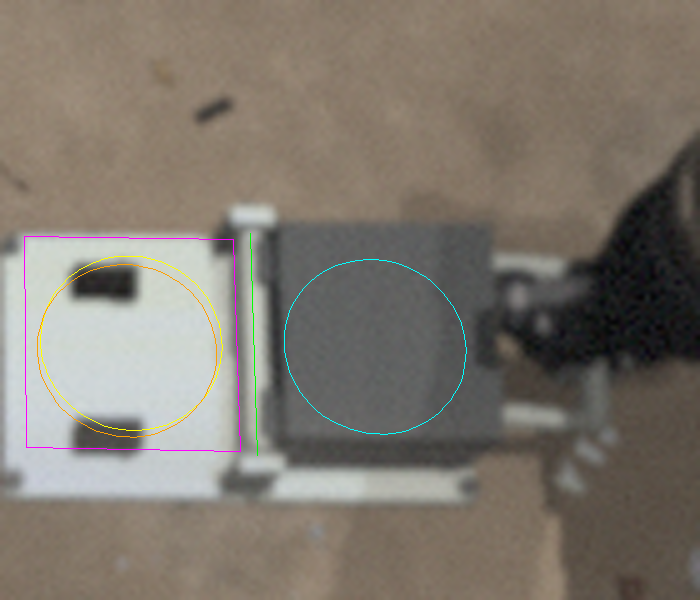

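The plate lies flat over the nest, with its bar at about (590,380) in the top crop. The TCP is at the height expected for a fully turned bar. Releasing.

Request:
{"name": "send_rows", "arguments": {
  "plan": [
    [0, 0, 0, 0, 0.42],
    [0, 0, 0, 0, 0.42],
    [0, 0, 0, 0, 0.42],
    [0, -1, 0, 0, 0.42],
    [0, -2, 0, 0, 0.42],
    [0, -4, 0, 0, 0.42],
    [0, -5, 0, 0, 0.42],
    [3, -3, -3, 0, 0.42],
    [4, 0, -4, 0, 0.42],
    [4, 0, -4, 0, 0.42],
    [4, 0, -2, 0, 0.42],
    [0, 0, 0, 0, 0.42]
  ]
}}

```text
clock: 18.2
tcp_pos: [0.4281, -0.4001, 0.1917]
orientation: [-1.225, 1.185, -1.189]
contact_force: [0.4, -0.2, 0.9]
grip_width: 0.036
```

```bash
python3 - <<'E'
from st import *
from ov import *
state()
overlay("side",(0,0,0),(0,0),"pics/w2.png",(225,105,305,175),9)
overlay("top",(.55,-.0425,.039),(0,0),"pics/w3.png",(290,90,430,210),5)
E
```

```text
t 18.2 tcp [ 0.4281 -0.4001  0.1917] w 0.036 F [ 0.4 -0.2  0.9]
ang of tool x -88.3 tool axes rows x,y,z:
 [[ 0.03  -1.     0.003]
 [ 0.    -0.003 -1.   ]
 [ 1.     0.03   0.   ]]
```

View pics/w2.png

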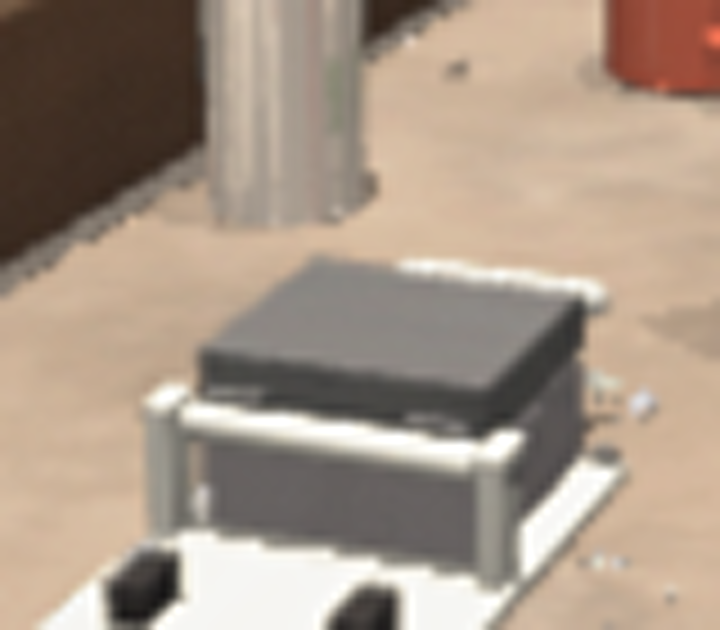

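View pics/w3.png

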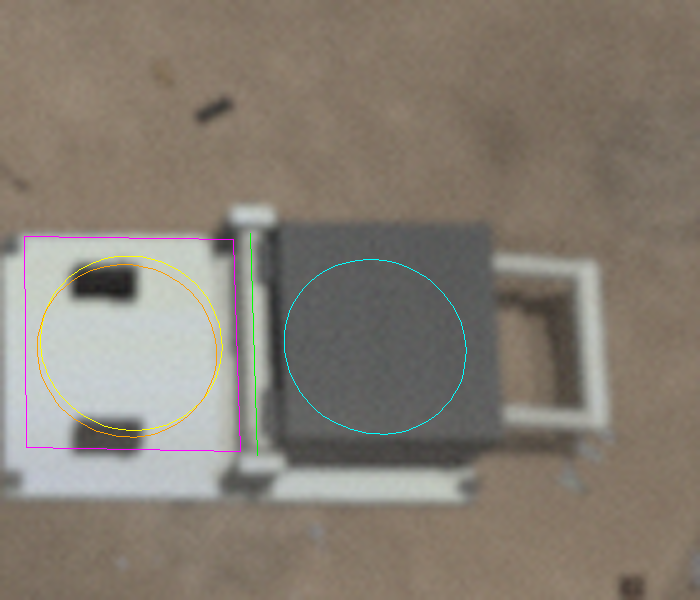

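Checking the plate angle against a model of the turned plate and bar in both pictures.

```bash
python3 - <<'E'
from h import *
x,y,a0=.55,-.0425,.039
ey=np.array([-np.sin(a0),np.cos(a0)]); ex=np.array([ey[1],-ey[0]]); H=np.array([x,y])-.053*ey
out=[]
for c,b,f in(("side",(225,105,305,175),7),("top",(320,105,430,195),5)):
    im,K,T=grab(c); x0,y0,x1,y1=b
    v=cv2.resize(im[y0:y1,x0:x1],None,fx=f,fy=f,interpolation=cv2.INTER_CUBIC)
    for th,col in((180,(0,255,0)),(170,(0,0,255))):
        t=np.radians(th)
        def P(u,rad,n): # n normal offset from hinge plane
            w=rad*np.cos(t)-n*np.sin(t); z=.046+rad*np.sin(t)+n*np.cos(t)
            return np.r_[H+u*ex+w*ey,z]
        def pl(Q):
            q=(proj(K,T,Q)+.5-[x0,y0])*f-.5; cv2.polylines(v,[np.round(q).astype(np.int32)],False,col,1)
        n=-.0215
        pl([P(-.048,.007,n),P(.048,.007,n),P(.048,.099,n),P(-.048,.099,n),P(-.048,.007,n)])
        pl([P(-.0355,.146,-.006),P(.0355,.146,-.006)])
    out.append(v)
h=max(o.shape[0] for o in out)
cv2.imwrite("pics/x1.png",out[0]);cv2.imwrite("pics/x2.png",out[1])
E
```

```text
(no output)
```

View pics/x1.png

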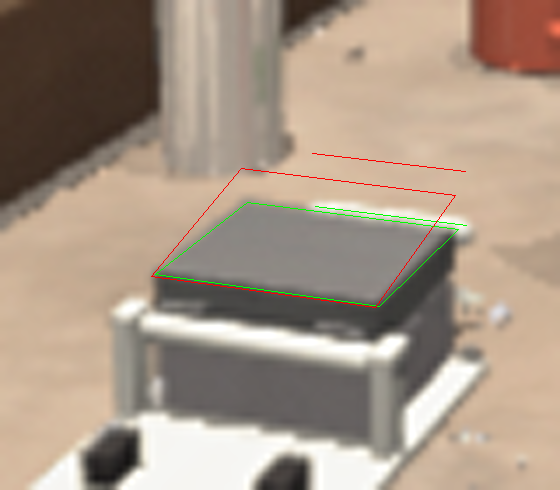

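View pics/x2.png

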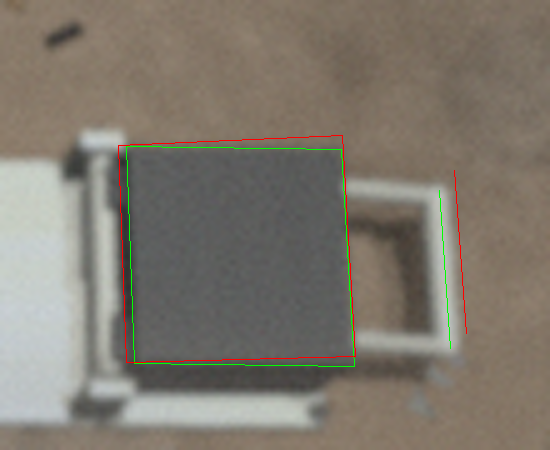

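The plate matches the fully-turned model (green) in both views, but it hides the cover. With 40 s in hand I will raise the plate again to about upright, look into the nest, and lay it back.

Request:
{"name": "send_rows", "arguments": {
  "plan": [
    [-4, 0, 2, 0, 0.42],
    [-4, 0, 4, 0, 0.42],
    [-4, 0, 4, 0, 0.42],
    [-3, 3, 3, 0, 0.42],
    [0, 4, 0, 0, 0.42],
    [0, 3, 0, 0, 0.42],
    [0, 0, 0, 0, 0.42],
    [0, 0, 0, 0, 0.42]
  ]
}}

```text
clock: 19.4
tcp_pos: [0.5562, -0.2403, 0.0914]
orientation: [-1.226, 1.179, -1.181]
contact_force: [0.5, 0.5, 0.7]
grip_width: 0.0361
```

```bash
python3 - <<'E'
from st import *
from ov import *
state((.5566,-.2421,.0403))
overlay("top",(0,0,0),(0,0),"pics/y1.png",(320,80,450,210),5)
E
```

```text
t 19.4 tcp [ 0.5562 -0.2403  0.0914] w 0.0361 F [0.5 0.5 0.7]
ang of tool x -87.8 tool axes rows x,y,z:
 [[ 0.039 -0.999  0.   ]
 [ 0.002 -0.    -1.   ]
 [ 0.999  0.039  0.002]]
tool shift cm [0.18 5.11 0.02]
```

View pics/y1.png

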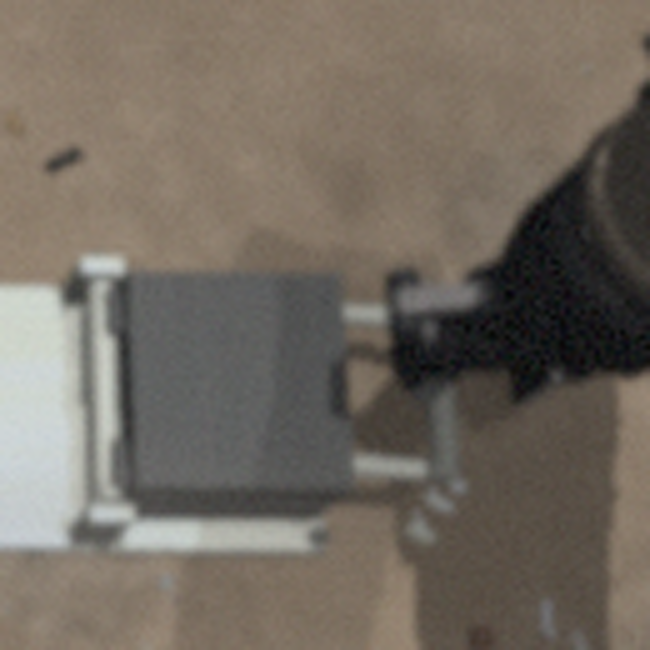

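Request:
{"name": "send_rows", "arguments": {
  "plan": [
    [0.15, 2, 0, 0, 0.42],
    [0, 2, 0, 0, 0.42],
    [0, 1, 0, 0, 0.42],
    [0, 0, 0, 0, 0.42],
    [0, 0, 0, 0, 0],
    [0, 0, 0, 0, 0],
    [0, 0, 0, 0, 0],
    [0, 0, 0, 0, 0]
  ]
}}

```text
clock: 20.45
tcp_pos: [0.5556, -0.2422, 0.0406]
orientation: [-1.226, 1.18, -1.182]
contact_force: [0.3, 1.8, 3.0]
grip_width: 0.0106
```

```bash
python3 - <<'E'
from st import *
state((.5566,-.2421,.0403))
import numpy as np
L=[180,174,166,156,144,131,118,107,99,94]
t=np.radians(L)
for i in range(len(L)-1): print(L[i+1],round(14.6*(np.cos(t[i])-np.cos(t[i+1])),2),round(-14.6*(np.sin(t[i+1])-np.sin(t[i])),2))
E
```

```text
t 20.45 tcp [ 0.5556 -0.2422  0.0406] w 0.0106 F [0.3 1.8 3. ]
ang of tool x -87.8 tool axes rows x,y,z:
 [[ 0.038 -0.999  0.   ]
 [ 0.001 -0.    -1.   ]
 [ 0.999  0.038  0.001]]
tool shift cm [-0.01  0.03  0.1 ]
174 -0.08 -1.53
166 -0.35 -2.01
156 -0.83 -2.41
144 -1.53 -2.64
131 -2.23 -2.44
118 -2.72 -1.87
107 -2.59 -1.07
99 -1.98 -0.46
94 -1.27 -0.14
```

Request:
{"name": "send_rows", "arguments": {
  "plan": [
    [-0.08, -1.5, 0, 0, 0],
    [-0.35, -2.0, 0, 0, 0],
    [-0.85, -2.4, 0, 0, 0],
    [-1.5, -2.65, 0, 0, 0],
    [-2.2, -2.4, 0, 0, 0],
    [-2.7, -1.9, 0, 0, 0],
    [-2.6, -1.1, 0, 0, 0],
    [-2.0, -0.5, 0, 0, 0],
    [-1.3, -0.2, 0, 0, 0],
    [0, 0, 0, 0, 0]
  ]
}}

```text
clock: 21.7
tcp_pos: [0.5502, -0.1064, 0.1897]
orientation: [-1.227, 1.179, -1.183]
contact_force: [-2.9, 0.4, 10.9]
grip_width: 0.0104
```

```bash
python3 - <<'E'
from st import *
from ov import *
state((.551,-.0861-.02,.187))
overlay("top",(.55,-.0425,.039),(0,0),"pics/z1.png",(280,80,420,200),5)
overlay("side",(0,0,0),(0,0),"pics/z2.png",(205,60,325,190),5)
E
```

```text
t 21.7 tcp [ 0.5502 -0.1064  0.1897] w 0.0104 F [-2.9  0.4 10.9]
ang of tool x -87.8 tool axes rows x,y,z:
 [[ 0.038 -0.999  0.002]
 [ 0.002 -0.002 -1.   ]
 [ 0.999  0.038  0.002]]
tool shift cm [-0.03  0.27  0.08]
```

View pics/z1.png

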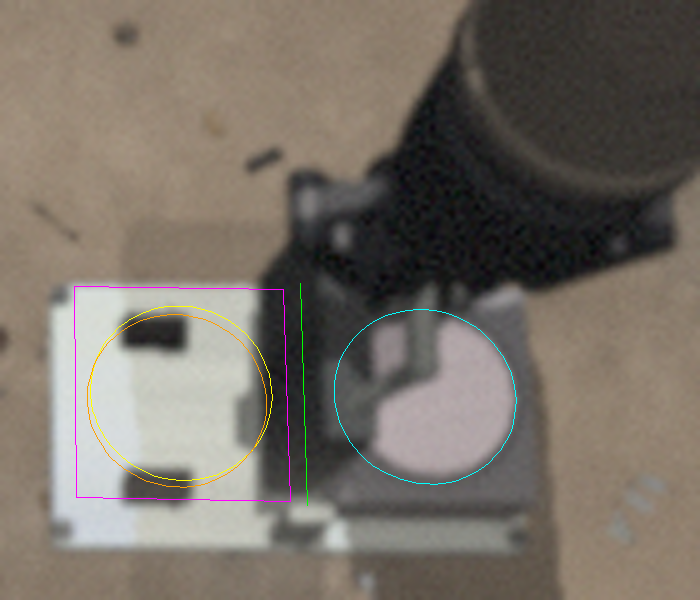

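View pics/z2.png

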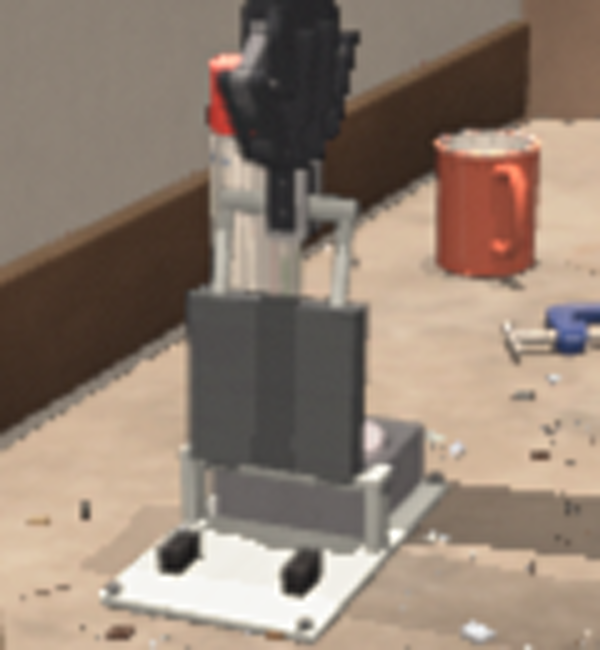

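```bash
python3 - <<'E'
from h import *
x,y,a0=.55,-.0425,.039
ey=np.array([-np.sin(a0),np.cos(a0)]); N=np.array([x,y])-.106*ey
a=np.linspace(0,2*np.pi,73); f=9
for c,b in(("top",(340,130,390,185)),("side",(270,130,300,165))):
    im,K,T=grab(c); x0,y0,x1,y1=b
    v=cv2.resize(im[y0:y1,x0:x1],None,fx=f,fy=f,interpolation=cv2.INTER_CUBIC)
    for R,z,col in((.036,.0465,(0,255,0)),(.0395,.0445,(255,255,0))):
        q=(proj(K,T,np.c_[N[0]+R*np.cos(a),N[1]+R*np.sin(a),0*a+z])+.5-[x0,y0])*f-.5
        cv2.polylines(v,[np.round(q).astype(np.int32)],False,col,1)
    cv2.imwrite(f"pics/n_{c}.png",v)
E
```

```text
(no output)
```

View pics/n_top.png

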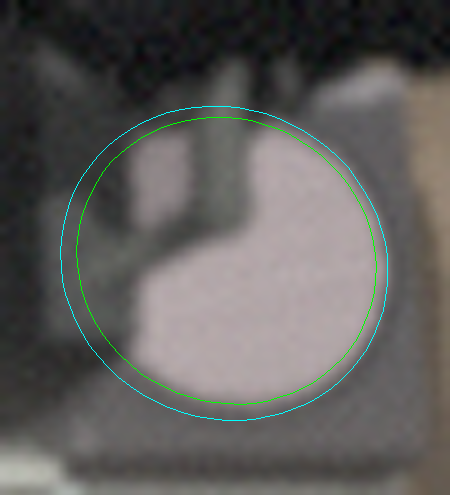

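View pics/n_side.png

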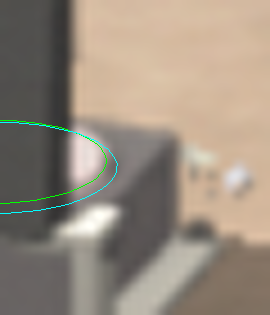

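The cover lies flat and boss-down in the nest: its plain underside matches the seated model (green circle) to within about 1 mm in both views. Laying the plate back down gently.

Request:
{"name": "send_rows", "arguments": {
  "plan": [
    [1.3, 0.2, 0, 0, 0],
    [2.0, 0.5, 0, 0, 0],
    [2.6, 1.1, 0, 0, 0],
    [2.7, 1.9, 0, 0, 0],
    [2.2, 2.4, 0, 0, 0],
    [1.5, 2.65, 0, 0, 0],
    [0.85, 2.4, 0, 0, 0],
    [0.35, 2.0, 0, 0, 0],
    [0.08, 1.5, 0, 0, 0],
    [0, 0.1, 0, 0, 0],
    [0, 0, 0, 0, 0]
  ]
}}

```text
clock: 23.28
tcp_pos: [0.556, -0.2422, 0.0396]
orientation: [-1.226, 1.18, -1.182]
contact_force: [2.5, 1.5, 2.0]
grip_width: 0.0103
```

```bash
python3 - <<'E'
from st import *
state((.5566,-.2421,.0403))
E
```

```text
t 23.27 tcp [ 0.556  -0.2422  0.0396] w 0.0103 F [2.5 1.5 2. ]
ang of tool x -87.8 tool axes rows x,y,z:
 [[ 0.038 -0.999  0.001]
 [ 0.001 -0.001 -1.   ]
 [ 0.999  0.038  0.001]]
tool shift cm [-0.01 -0.07  0.06]
```

Request:
{"name": "send_rows", "arguments": {
  "plan": [
    [0, 0, 0, 0, 0.42],
    [0, 0, 0, 0, 0.42],
    [0, 0, 0, 0, 0.42],
    [0, -1, 0, 0, 0.42],
    [0, -2, 0, 0, 0.42],
    [0, -4, 0, 0, 0.42],
    [0, -5, 0, 0, 0.42],
    [3, -3, -3, 0, 0.42],
    [4, 0, -4, 0, 0.42],
    [4, 0, -4, 0, 0.42],
    [2, 0, -1, 0, 0.42],
    [0, 0, 0, 0, 0.42]
  ]
}}

```text
clock: 24.78
tcp_pos: [0.439, -0.3789, 0.1905]
orientation: [-1.225, 1.183, -1.186]
contact_force: [0.7, 1.2, 0.5]
grip_width: 0.0358
```

```bash
python3 - <<'E'
from st import *
state()
from h import *
x,y,a0=.55,-.0425,.039
ey=np.array([-np.sin(a0),np.cos(a0)]); ex=np.array([ey[1],-ey[0]]); H=np.array([x,y])-.053*ey
for c,b,f in(("side",(205,85,325,185),6),):
    im,K,T=grab(c); x0,y0,x1,y1=b
    v=cv2.resize(im[y0:y1,x0:x1],None,fx=f,fy=f,interpolation=cv2.INTER_CUBIC)
    P=lambda u,w,z: np.r_[H+u*ex-w*ey,z]
    for Q in([P(-.048,.007,.0675),P(.048,.007,.0675),P(.048,.099,.0675),P(-.048,.099,.0675),P(-.048,.007,.0675)],[P(-.0355,.146,.052),P(.0355,.146,.052)]):
        q=(proj(K,T,Q)+.5-[x0,y0])*f-.5; cv2.polylines(v,[np.round(q).astype(np.int32)],False,(0,255,0),1)
    cv2.imwrite("pics/end.png",v)
E
```

```text
t 24.77 tcp [ 0.439  -0.3789  0.1905] w 0.0358 F [0.7 1.2 0.5]
ang of tool x -88.1 tool axes rows x,y,z:
 [[ 0.034 -0.999  0.002]
 [ 0.001 -0.002 -1.   ]
 [ 0.999  0.034  0.001]]
```

View pics/end.png

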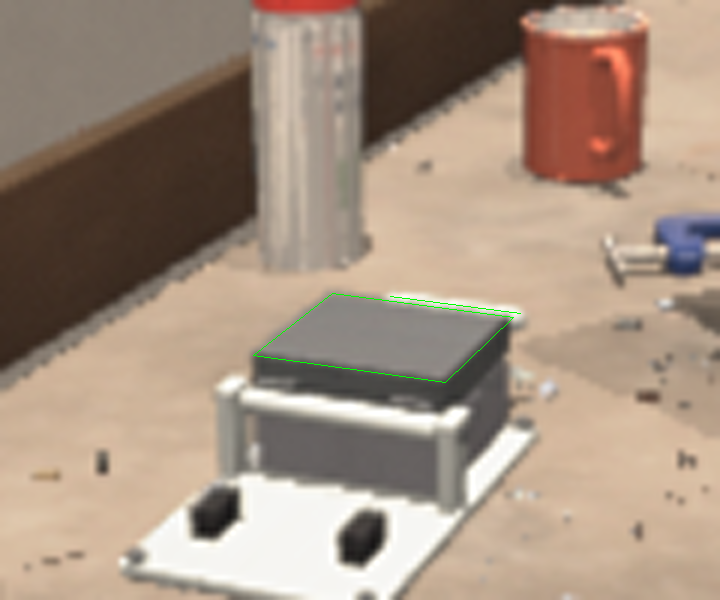

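The plate lies fully over and matches the 180° model, and the gripper is clear. Handing in.

```bash
python3 -c "
from bench import r
print(r.hand_in())"
```

```text
the job is handed in; nothing more can be done
None
```

I set the bare-metal cover boss-up in the flipper pocket and released it. I then swung the plate over by its bar, so the cover dropped boss-down into the nest. The job was handed in at about 25 s of the 61 s allowed.

**Seating in the pocket:** the cover touched down at exactly the expected height, and both cameras showed it inside the pocket.

**Check of the nest:** the plate hides the cover once it is over. I raised it again to about 94°, and the cover's plain underside matched the seated, centred position to within about 1 mm. I then laid the plate back down and let go.

**Last look:** the plate matched the fully-turned (180°) model and the gripper was clear. The cover itself was not visible after the plate was laid back the second time.

**Disagreements:**
- The first side-camera fit of the cover was poor and was discarded in favour of the top camera and the boss hole, where the two cameras agreed to 2–3 mm.
- The gripper read about 2 mm narrower than the part on both the boss and the bar.
- The bar slid about 3 mm in the grip, with forces up to about 26 N near upright. That is well under the 120 N wrist limit.

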